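Draw the combustion boat out of the tube furnace with the boat hook

TASK

Take the long boat hook from its stand, reach into the quartz tube of the cold furnace with it and draw the ceramic boat out until it stands wholly on the landing ledge in front of the tube's mouth, then lay the hook back in its stand as you found it. Move the boat only with the hook and keep it upright, do not knock hard against the tube, and leave the other things on the bench where they are.

Things in the scene. Friction and masses are not known exactly. Their poses are not given: they have to be found in the camera images.
- furnace: Fixed bench tube furnace on a dark rail frame, its white heater case rolled back. Origin on the bench right under the centre of the tube's open mouth; x runs level into the tube (the mouth opens towards -x), z up. Frame from x = 45 to 645 mm, 100 mm to either side, up to 85 mm high; heater case from x = 330 mm, 130 mm to either side, 366 mm high with its handle.
- tube: Clear quartz tube lying level along the furnace's x axis, outer diameter 76 mm, bore 70 mm, wall 3 mm. Origin at the centre of its open mouth, 170 mm above the bench; x axis along the bore, inwards. Open and empty for 272 mm except for the boat; there a white ceramic plug closes it.
- ledge (a point): Centre of the top face of the landing ledge, a level steel tray fixed before the mouth, 160 mm long (along the furnace's x), 52 mm wide between 3 mm high side lips, without lips at its ends; top 139.5 mm above the bench. It runs from 2 to 162 mm before the mouth. Axes as furnace. The boat's underside in the tube is about 1 mm higher than the ledge.
- boat: White ceramic boat in the tube: open trough 100 mm long (its x), 38 mm wide, 20 mm high, walls and floor 3 mm, about 0.1 kg, empty. Origin at the centre of its underside, z up. It lies lengthwise in the bottom of the bore, underside 29.4 mm and rim 9.4 mm below the tube's axis, centre 130 to 200 mm inside the mouth. It slides freely when its end wall is pulled from inside.
- hook: Boat hook, 0.24 kg: wooden handle with flat sides, 16 mm wide, 20 mm high, then a 5 mm steel rod ending in a tip bent straight down. Origin on the handle's centre line at the place to grip; x along the rod to the tip, z up (tip points to -z). Handle from x = -70 to +50 mm, rod to +315 mm, where the tip goes down to 24 mm below the rod's centre line. Centre of mass 15 mm ahead of the origin.
- stand: Fixed steel stand. Origin on the bench under the origin of the hook put away; x towards its tip. Base plate x -82 to +163 mm, 75 mm wide, 6 mm thick. Notched upright at x = -50 mm for the handle (notch 23 mm wide, floor at 65 mm, cheeks to 81 mm) and at x = +120 mm for the rod (13 mm wide, floor 72.5 mm, cheeks to 88.5 mm). The hook put away lies level, centre line 75 mm high, tip down.
- spare_boat: Bystander: a second boat of the same make standing on the bench, 100 x 38 x 20 mm. Origin at the centre of its underside.
- end_flange: Bystander: the tube's steel end flange, a stepped ring 96 mm across and 40 mm high, lying on the bench. Origin at the centre of its underside.
- jar: Bystander: small amber reagent jar, 54 mm across, 75 mm high. Origin at the centre of its underside.
- crucible: Bystander: small white porcelain crucible, 44 mm across, 34 mm high. Origin at the centre of its underside.

How it is judged:
On the way, in this order (a step that is already met when the one before it is completed fails the run):
1. the hook is lifted out of its stand (z of hook in the frame of stand above 0.11 m), for 0.2 s.
2. the hook reaches at least 50 mm into the tube (x of hook in the frame of tube above -0.265 m and y of hook in the frame of tube between -0.05 and 0.05 m and z of hook in the frame of tube between -0.05 and 0.06 m and angle between the x axis of hook and the x axis of tube, either way round below 0.15 rad), for 0.2 s.
3. the boat is drawn right out of the tube, onto the ledge (x of boat in the frame of ledge below 0.032 m and z of boat in the frame of ledge above -0.003 m), for 0.2 s.
At the end, for the whole second after the job is handed in: The boat stands upright and still on the ledge, wholly out of the tube and not over the ledge's outer end (centre within -35 to +32 mm of the ledge's centre along x); the hook lies still in both notches of its stand, tip down and at the same end as before, within 30 mm lengthwise (all of step 3 and x of boat in the frame of ledge above -0.035 m and z of boat in the frame of ledge below 0.003 m and angle between boat's own z axis and vertical below 0.1 rad and linear speed of each of boat, hook below 0.02 m/s and z of hook in the frame of stand between 0.069 and 0.081 m and x of hook in the frame of stand between -0.03 and 0.03 m and angle between the x axis of hook and the x axis of stand, either way round below 0.08 rad and angle between hook's own z axis and vertical below 0.35 rad); the robot touches nothing.
It fails at once if the boat is touched by the fingers or the arm (contact force between any of the fingers, the arm and boat above 0.5 N).
It fails at once if the boat tips over or falls off (angle between boat's own z axis and vertical above 0.5 rad or z of boat in the frame of ledge below -0.03 m).
It fails at once if the quartz tube is knocked with more than 15 N (contact force between any of hook, the fingers, the arm and tube above 15 N).
It fails at once if a bystander is moved by more than 25 mm (distance of any of spare_boat, end_flange, jar, crucible from where it was at the start of the episode above 0.025 m).
It also fails if it takes over 58 s, if anything falls off the work surface, if the arm or the gripper's body presses on something with over 40 N, if the wrist force passes 120 N, or if a joint passes its speed limit or range.

ROBOT

A 7-joint arm with a two-finger parallel gripper is mounted at the origin on the work surface. World frame = base frame: x ahead of the robot, y to its left, z up, the work surface at z = 0. Lengths are in m, angles in rad, forces in N, time in s.
With the tool pointing down it reaches from about 0.4 to 0.875 m from the base axis. Payload 19.3 kg.
Tool frame: the origin (TCP) lies between the finger pads; the fingertips stand ahead of it and the grasp point (between the pads) lies 8 mm behind it (bot.tip_extent is the x of the fingertips in the tool frame, in m); x points along the fingers, y is the direction in which the jaws open and shut, and the axes are right-handed (so a half turn about x gives the same grasp; the last joint's range is limited). The gripper opens to 85 mm and grips with 20 to 120 N. Pads are 22 mm wide; open, the fingers measure 114 mm over their backs; the gripper's body (76 mm by 85 mm) begins 54 mm behind the grasp point. The pads swing forward as they close: fully open they stand 13 mm farther back than shut.
Start: joints at [-0.07, 0.521, -0.036, 1.599, 0.021, 1.021, -0.113], TCP at [0.625, -0, 0.242] pointing down, gripper open.
Joint ranges: [-2.91, 2.91], [-0.3, 2.13], [-1.5, 1.42], [0.17, 2.43], [-1.26, 4.41], [0.16, 1.93], [-2.52, 2.52]. Speed limits (rad/s): [1.89, 1.89, 2.39, 2.39, 3.01, 3.01, 3.01].

INTERFACE

Orientations are given as [roll, pitch, yaw] about the fixed x, y, z axes, in that order (R = Rz(yaw) Ry(pitch) Rx(roll)).
In Python, from workcell import observe, grab_frame, camera_info, bot, nets gives the robot as it stands.
- The arm moves only by the tool jog_arm, never from a script. Its argument "commands" is a list of rows, each a list of 6 numbers: the shift along the tool's x, y, z in mm, then the turn, a rotation vector about the tool's x, y, z in rad. A call has 1 to 20 rows; each row shifts and turns the pose as measured when the row begins, along the tool's axes as they then stand; what a row does not reach is not made up. A row lasts 1/10 s, in which the tool goes at most 50 mm and 8.59 degrees, less where a joint would pass 70% of its speed; a pose out of reach is approached as far as the arm can. A call is refused whole if a number of a shift passes 50 or a number of a turn 0.15, either way. A call with a gripper value outside its range is refused whole. "gripper" is the closure in counts, from 0 (fully open) to 255 (shut), set as the call begins (left out, the last holds). The fingers move at their own pace and stop on an object; "newtons" is the grip in N (left out, the last holds). Time passes only in rows, so rows that do not move let the fingers close. It gives the time, the measured TCP pose, the force and the opening at its end, in the units of the state.
- observe(): the state, without advancing time (a new reading comes with each control period).
- grab_frame(name): name is "scene" or "side" or "wrist"; returns the picture (480x640x3 uint8, red, green, blue); there is no depth.
- camera_info(name): a dict with "fov_y" (degrees; the focal length in pixels is half the picture's height over the tangent of half this angle, whatever the lens; pixels are square), "cx", "cy" (the principal point, pixels), "distortion" ([k1, k2, p1, p2, k3] as OpenCV has them; the pictures are not rectified), "R" (3x3) and "t" (3): a world point X has camera coordinates R X + t; the wrist camera has in their place "tool_from_camera" (4x4, takes a point from camera to tool coordinates, whose origin is the TCP and whose axes are the tool frame's). Camera axes: x right, y down, z forward; pixel columns grow to the right and rows downward; lengths in m; the calibration is good to about 2 mm. A picture is of the moment at which its call begins: read the wrist's pose just before it. camera_info takes no time and is no camera call.
- bot.job_done(): hands the job in, once; it reports no verdict.
Trained networks look in the newest picture that a camera, given by its name, has taken for a name from the list of things; names that differ only in an ending like _2 or _b are one class to them, and where a whole thing is asked for, a point or a joint stands for the part that bears it (a point fixed in the world has none). Each returns a list of dicts, best first, with "p" (0 to 1); they miss things now and then, are a little off and sometimes report something else, mostly with a low value. They report only what shows in the picture. A call takes as long as a camera call.
- nets.find_in(camera, name): "rect" ([left, top, right, bottom] in pixels, round what is visible of it).
- nets.silhouettes(camera, name): "mask" (480x640 bool, what is visible of it) and "rect" ([left, top, right, bottom] in pixels, round what is visible of it).
- nets.pinpoint(camera, name): "location" ([column, row] in pixels: a listed point, or the origin of a listed thing).
The state is a dict: "clock": time; "qpos": joint angles; "qd": joint speeds; "joint_efforts": joint torques, N m; "position": TCP position; "tool_rot": TCP orientation; "force": force on the tool from outside, world axes, zero at the start; "moment": the same for the moment, N m; "grip_width": finger opening in m.
Only numpy, scipy, OpenCV 4.12 (cv2) and the standard library are available. Lean on these libraries where they do the work, as an engineer would, in place of code of your own. Each camera call takes 0.05 s, during which the arm holds its last target.

## Working session

There is one attempt and no reset: what is moved stays moved. The work goes in short steps, Python scripts to look and compute and a tool call to move; the robot and the scene stay as the last step left them, time stands still between calls to the robot, and variables do not carry over. Pictures are saved under pics/ and viewed, and the job is handed in when it is done.

Besides the shell and the picture viewer there is one more tool, called after "Call:" as name(argument=value, ...) on one line, values as JSON. jog_arm: Moves the arm, as the interface text tells. Its arguments: {"type":"object","properties":{"commands":{"type":"array","items":{"type":"array","items":{"type":"number"}}},"gripper":{"type":"number"},"newtons":{"type":"number"}},"required":["commands"]}

```bash
mkdir -p pics; ls; python3 - <<'E'
from workcell import observe, grab_frame, camera_info, bot, nets
import cv2
for n in("scene","side","wrist"):
    cv2.imwrite(f"pics/{n}0.png",grab_frame(n)[:,:,::-1]); print(n,camera_info(n))
print(observe(),bot.tip_extent)
E
```

```text
pics
scene {'fov_y': 53.65321117205623, 'cx': 320.0233751422304, 'cy': 247.87599531520036, 'distortion': array([0.02525348, 0.        , 0.        , 0.        , 0.        ]), 'R': array([[-8.41000757e-01,  5.41033940e-01,  4.50667206e-05],
       [ 3.52499052e-01,  5.47999182e-01, -7.58578483e-01],
       [-4.10441402e-01, -6.37949193e-01, -6.51581678e-01]]), 't': array([ 0.44283759, -0.09885971,  1.45946814])}
side {'fov_y': 53.64958981138789, 'cx': 320.1215716837652, 'cy': 244.63498521403957, 'distortion': array([-0.08036809,  0.        ,  0.        ,  0.        ,  0.        ]), 'R': array([[ 0.98263857, -0.18503151,  0.01359348],
       [-0.08453374, -0.51174067, -0.85497107],
       [ 0.16515293,  0.83897844, -0.51849752]]), 't': array([-0.51996375,  0.14727516,  1.18554251])}
wrist {'fov_y': 60.66752108104441, 'cx': 312.8002441526012, 'cy': 244.0684204666559, 'distortion': array([0.02859459, 0.        , 0.        , 0.        , 0.        ]), 'tool_from_camera': array([[ 1.80340942e-05, -3.28642934e-01,  9.44454246e-01,
        -1.30251374e-01],
       [ 9.99999919e-01, -3.73848863
[... 204 characters left out ...]
00000000e+00]])}
{'clock': 0.15, 'qpos': array([-0.07018896,  0.52189135, -0.03631351,  1.59980386,  0.02117542,
        1.02109158, -0.11277037]), 'qd': array([ 0.00110164, -0.00256882, -0.00025678, -0.00211165, -0.00050441,
        0.00093482, -0.00010592]), 'joint_efforts': array([ 4.00798544e-04, -9.27376485e+01,  1.98035471e+00, -3.70049715e+01,
        1.79930578e-02,  6.46477114e-03, -1.41420460e-05]), 'position': array([ 6.24792772e-01, -3.40252994e-05,  2.41875428e-01]), 'tool_rot': array([-1.52413683,  1.56998594, -3.09495313]), 'force': array([ 0.89852512, -0.44185217,  0.3111602 ]), 'moment': array([-0.0122057 , -0.00396129, -0.01048175]), 'grip_width': 0.08497343870798184} 0.011
```

View pics/scene0.png

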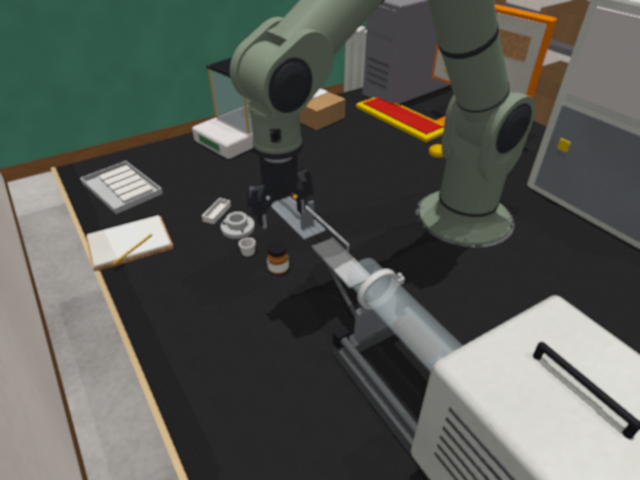

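View pics/side0.png

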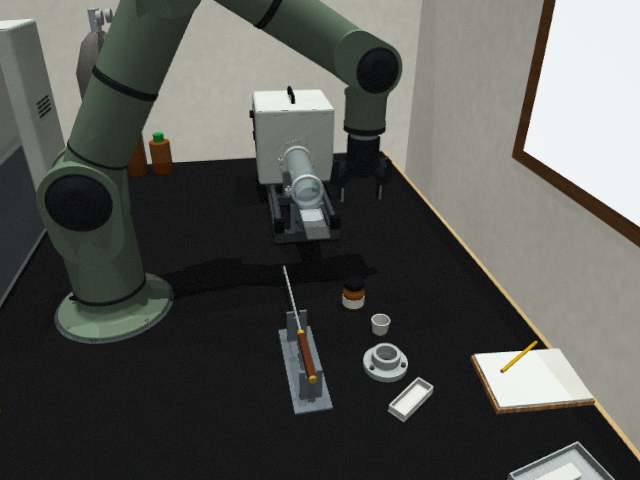

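View pics/wrist0.png

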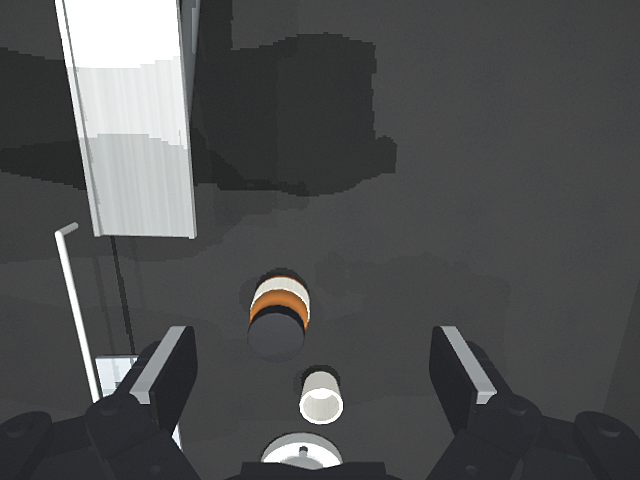

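```bash
python3 - <<'E'
from workcell import observe, grab_frame, camera_info, bot, nets
import numpy as np
for c in("scene","side","wrist"):
    for n in ["furnace","tube","ledge","boat","hook","stand","spare_boat","end_flange","jar","crucible"]:
        r=nets.pinpoint(c,n)
        print(c,n,[(np.round(d["location"],1).tolist(),round(d["p"],2)) for d in r[:2]])
E
cat > h.py <<'E'
import numpy as np, cv2
from scipy.spatial.transform import Rotation as Ro
from workcell import observe, grab_frame, camera_info, bot, nets
def cam(n,st=None):
    i=camera_info(n); f=240/np.tan(np.radians(i["fov_y"])/2)
    K=np.array([[f,0,i["cx"]],[0,f,i["cy"]],[0,0,1]])
    if n=="wrist":
        T=np.eye(4); T[:3,:3]=Ro.from_euler("xyz",st["tool_rot"]).as_matrix(); T[:3,3]=st["position"]
        W=np.linalg.inv(T@i["tool_from_camera"]); R,t=W[:3,:3],W[:3,3]
    else: R,t=np.array(i["R"]),np.array(i["t"])
    return K,np.array(i["distortion"]),R,t
def proj(c,X):
    K,d,R,t=c; return cv2.projectPoints(np.atleast_2d(np.asarray(X,float)),cv2.Rodrigues(R)[0],t,K,d)[0][:,0]
def ray(c,uv):
    K,d,R,t=c; p=cv2.undistortPoints(np.array([[uv]],float),K,d)[0,0]
    v=R.T@np.array([p[0],p[1],1]); return -R.T@t, v/np.linalg.norm(v)
def onz(c,uv,z):
    o,v=ray(c,uv); return o+v*(z-o[2])/v[2]
def tri(obs):
    A=np.zeros((3,3));b=np.zeros(3);rs=[ray(c,uv) for c,uv in obs]
    for o,v in rs:
        P=np.eye(3)-np.outer(v,v);A+=P;b+=P@o
    X=np.linalg.solve(A,b); return X,[np.linalg.norm((np.eye(3)-np.outer(v,v))@(X-o)) for o,v in rs]
E
```

```text
scene furnace [([357.7, 324.4], 0.9)]
scene tube [([361.7, 274.3], 0.75)]
scene ledge [([339.8, 260.4], 0.9)]
scene boat [([358.2, 326.2], 0.28)]
scene hook [([285.1, 187.8], 0.45)]
scene stand [([284.4, 208.9], 0.93), ([338.9, 258.2], 0.63)]
scene spare_boat [([215.9, 212.5], 0.74), ([358.1, 325.3], 0.18)]
scene end_flange [([237.0, 230.9], 0.87)]
scene jar [([279.3, 270.4], 0.63)]
scene crucible [([246.1, 252.1], 0.58), ([213.8, 210.0], 0.48)]
side furnace [([309.9, 251.0], 0.62), ([378.7, 324.8], 0.36)]
side tube [([309.1, 202.6], 0.7)]
side ledge [([311.5, 223.3], 0.63)]
side boat []
side hook [([302.3, 353.3], 0.59)]
side stand [([305.7, 380.8], 0.83)]
side spare_boat [([406.9, 399.0], 0.84)]
side end_flange [([385.4, 365.3], 0.64)]
side jar [([352.4, 304.2], 0.66)]
side crucible [([376.8, 329.4], 0.8)]
wrist furnace []
wrist tube []
wrist ledge [([129.5, 90.6], 0.77), ([303.8, 464.2], 0.46)]
wrist boat []
wrist hook []
wrist stand []
wrist spare_boat [([282.5, 296.6], 0.31)]
wrist end_flange [([304.9, 466.6], 0.58)]
wrist jar [([283.1, 296.8], 0.87)]
wrist crucible [([319.3, 385.6], 0.89)]
```

```bash
python3 - <<'E'
import cv2
a=cv2.imread("pics/scene0.png");b=cv2.imread("pics/side0.png")
cv2.imwrite("pics/sc_a.png",cv2.resize(a[170:350,180:420],None,fx=3.3,fy=3.3,interpolation=cv2.INTER_CUBIC))
cv2.imwrite("pics/si_a.png",cv2.resize(b[260:420,240:450],None,fx=3.7,fy=3.7,interpolation=cv2.INTER_CUBIC))
cv2.imwrite("pics/si_b.png",cv2.resize(b[80:250,230:400],None,fx=3.5,fy=3.5,interpolation=cv2.INTER_CUBIC))
E
```

```text
(no output)
```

View pics/sc_a.png

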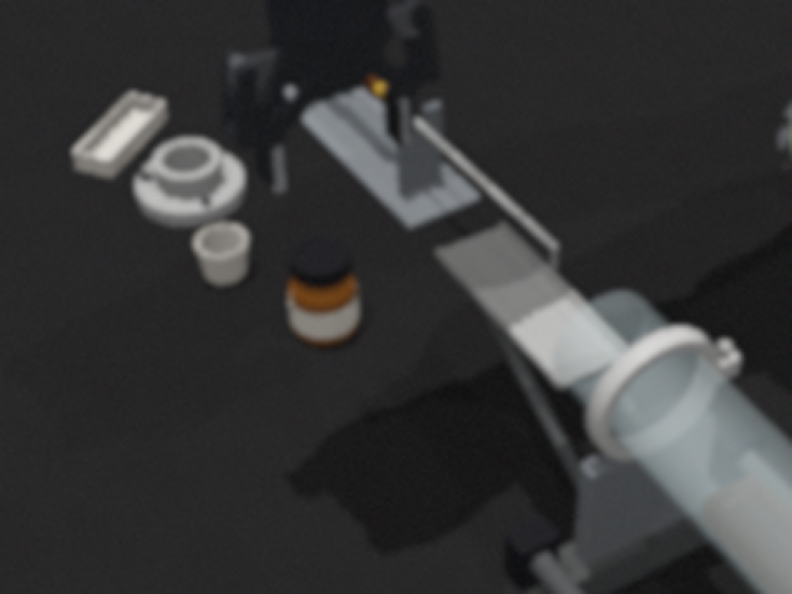

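View pics/si_a.png

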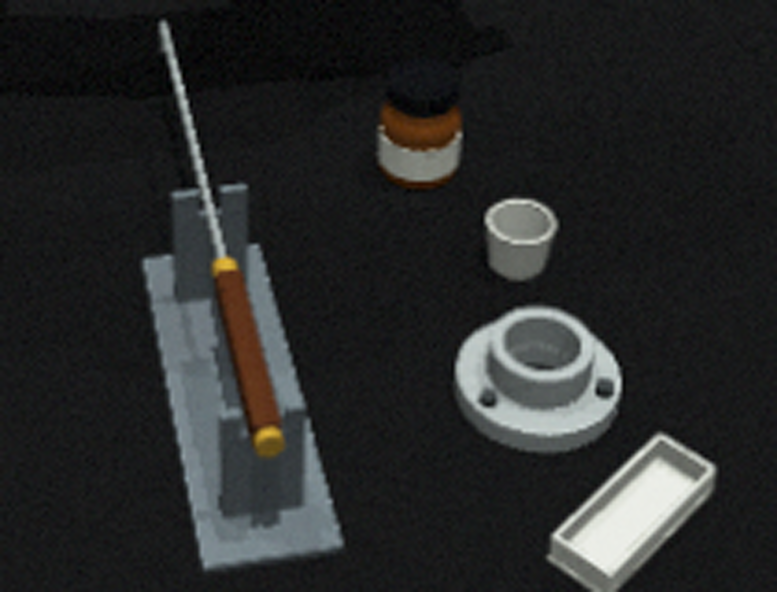

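View pics/si_b.png

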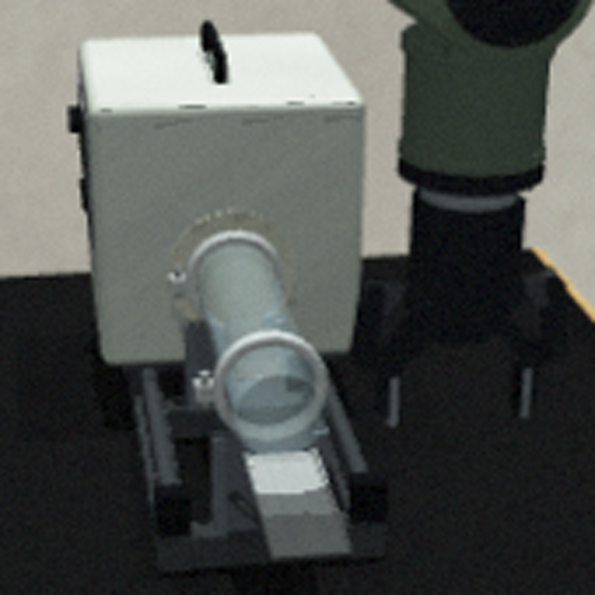

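```bash
python3 - <<'E'
from h import *
st=observe(); S,D,W=cam("scene"),cam("side"),cam("wrist",st)
s=lambda u,v:(180+u/3.3-.5,170+v/3.3-.5); a=lambda u,v:(240+u/3.7-.4,260+v/3.7-.4); b=lambda u,v:(230+u/3.5-.4,80+v/3.5-.4)
print("ledge L",*tri([(S,s(505,224)),(D,b(271,557)),(W,(96,236))]))
print("ledge R",*tri([(S,s(435,250)),(D,b(350,552)),(W,(196,237))]))
for n,c,l in(("S",S,[s(505,224),s(435,250)]),("D",D,[b(271,557),b(350,552)]),("W",W,[(96,236),(196,237)])):
    print(n,[onz(c,p,.1425).round(4) for p in l])
print("ledge pinp",*tri([(S,(339.8,260.4)),(D,(311.5,223.3)),(W,(129.5,90.6))]))
print("tube",*tri([(S,(361.7,274.3)),(D,(309.1,202.6))]))
print("furn",onz(D,(309.9,251.0),0),onz(S,(357.7,324.4),0))
print("plate",[onz(D,a(*p),.006).round(4) for p in((205,569),(342,545),(262,243),(145,262))])
print("plate S",[onz(S,s(*p),.006).round(4) for p in((412,229),(481,199))])
print("stand",onz(D,(305.7,380.8),0),onz(S,(284.4,208.9),0))
print("rodtip",onz(D,a(163,22),.075),onz(S,s(556,247),.075),onz(W,(60,234),.075))
print("hook",onz(D,(302.3,353.3),.075), "cap",onz(D,a(268,440),.075))
for n,p,q in(("spare",(406.9,399),(215.9,212.5)),("flange",(385.4,365.3),(237,230.9)),("jar",(352.4,304.2),(279.3,270.4)),("cruc",(376.8,329.4),(246.1,252.1))):
    print(n,onz(D,p,0).round(3),onz(S,q,0).round(3))
E
```

```text
ledge L [0.49464042 0.00693809 0.13716632] [np.float64(0.0009677874862708415), np.float64(0.0004712617000524658), np.float64(0.0008623829381128978)]
ledge R [0.55366548 0.00530211 0.13692701] [np.float64(0.0019037103748795884), np.float64(0.001019190024018741), np.float64(0.0018005371628900249)]
S [array([0.4975, 0.011 , 0.1425]), array([0.5566, 0.0082, 0.1425])]
D [array([ 0.4932, -0.0029,  0.1425]), array([ 0.5506, -0.0051,  0.1425])]
W [array([0.498 , 0.0095, 0.1425]), array([0.5561, 0.0089, 0.1425])]
ledge pinp [0.52426993 0.08710712 0.13575873] [np.float64(0.003612417880625531), np.float64(0.004110680920181757), np.float64(0.003120839714953687)]
tube [0.52640939 0.16665075 0.15856312] [np.float64(0.0005022059431246674), np.float64(0.000502205943124816)]
furn [0.52902222 0.16344952 0.        ] [5.30446556e-01 1.72016352e-01 1.11022302e-16]
plate [array([ 0.4014, -0.4187,  0.006 ]), array([ 0.4743, -0.4158,  0.006 ]), array([ 0.4734, -0.172 ,  0.006 ]), array([ 0.3979, -0.1775,  0.006 ])]
plate S [array([ 0.4748, -0.1638,  0.006 ]), array([ 0.4012, -0.1664,  0.006 ])]
stand [ 0.43563339 -0.33522218  0.        ] [ 0.44700227 -0.32983189  0.        ]
rodtip [ 0.43125751 -0.01275007  0.075     ] [ 0.43267885 -0.01091561  0.075     ] [ 0.43435993 -0.01088126  0.075     ]
hook [ 0.42972512 -0.33090526  0.075     ] cap [ 0.43738807 -0.39990578  0.075     ]
spare [ 0.627 -0.419  0.   ] [ 0.635 -0.428  0.   ]
flange [ 0.612 -0.322  0.   ] [ 0.619 -0.309  0.   ]
jar [ 0.593 -0.104  0.   ] [ 0.597 -0.093  0.   ]
cruc [ 0.626 -0.207  0.   ] [ 0.639 -0.209  0.   ]
```

Call:
jog_arm(commands=[[0, -24, 43, 0, 0, 0], [0, -24, 43, 0, 0, 0], [0, -24, 43, 0, 0, 0], [0, -24, 43, 0, 0, 0], [0, -24, 43, 0, 0, 0], [0, -24, 43, 0, 0, 0]])

```text
clock: 2.25
position: [0.481, -0.2576, 0.2413]
tool_rot: [2.428, 1.568, 0.869]
force: [0.7, -0.8, 0.1]
grip_width: 0.0853
```

```bash
python3 - <<'E'
from h import *
st=observe(); print(st["position"],Ro.from_euler("xyz",st["tool_rot"]).as_matrix().round(3),st["clock"])
cv2.imwrite("pics/wrist1.png",grab_frame("wrist")[:,:,::-1])
cv2.imwrite("pics/side1.png",grab_frame("side")[:,:,::-1])
E
```

```text
[ 0.48095341 -0.25759335  0.24125076] [[ 0.002  1.     0.012]
 [ 0.002  0.012 -1.   ]
 [-1.     0.002 -0.002]] 2.25
```

View pics/wrist1.png

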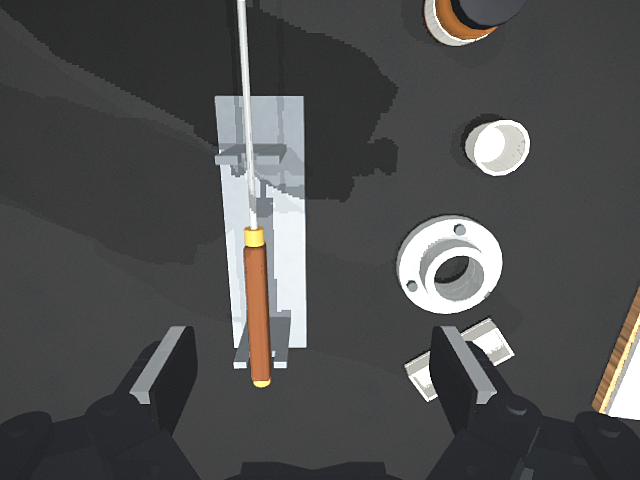

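```bash
python3 - <<'E'
from h import *
st=observe(); W=cam("wrist",st)
for n,p,z in [("back",(261,380),.085),("front",(254,229),.085),("rodtop",(241,2),.0775),("rod front",(253,222),.0775)]+[("plate",p,.006) for p in((216,97),(303,97),(306,347),(235,347))]:
    print(n,onz(W,p,z).round(4))
E
```

```text
back [ 0.4356 -0.3973  0.085 ]
front [ 0.4355 -0.2658  0.085 ]
rodtop [ 0.4332 -0.1201  0.0775]
rod front [ 0.4339 -0.2627  0.0775]
plate [ 0.3974 -0.175   0.006 ]
plate [ 0.4701 -0.1746  0.006 ]
plate [ 0.4719 -0.4173  0.006 ]
plate [ 0.3987 -0.4174  0.006 ]
```

Call:
jog_arm(commands=[[0, -24, 36, 0, 0, 0], [20, -22, 37, 0, 0, 0], [45, 0, 0, 0, 0, 0], [45, 0, 0, 0, 0, 0], [0, 0, 0, 0, 0, 0]], gripper=0)

```text
clock: 2.85
position: [0.4324, -0.3395, 0.1303]
tool_rot: [1.079, 1.564, -0.492]
force: [-0.6, 0.1, 0.9]
grip_width: 0.0852
```

```bash
python3 - <<'E'
from h import *
st=observe(); print(st["position"],Ro.from_euler("xyz",st["tool_rot"]).as_matrix().round(4),st["clock"])
cv2.imwrite("pics/wrist2.png",grab_frame("wrist")[:,:,::-1])
W=cam("wrist",st)
for p in [(.4356,-.399,.085),(.4335,-.02,.075)]: print(proj(W,p))
E
```

```text
[ 0.43240773 -0.3395161   0.13030851] [[ 5.7e-03  1.0e+00  1.0e-04]
 [-3.0e-03  1.0e-04 -1.0e+00]
 [-1.0e+00  5.7e-03  3.0e-03]] 2.85
[[318.69367432 394.92039632]]
[[  317.0090974  -1240.46600328]]
```

View pics/wrist2.png

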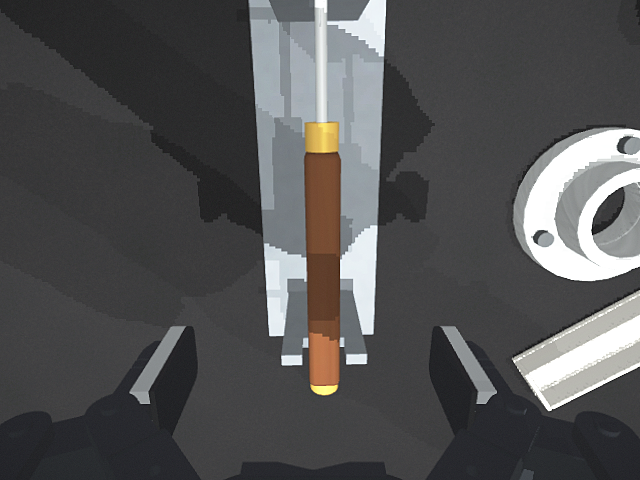

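```bash
python3 - <<'E'
from h import *
st=observe(); W=cam("wrist",st); print(st["position"])
for n,p,z in [("back",(324,393),.075),("backtop",(324,385),.085),("front",(322,123),.085),("rod",(321,2),.0775)]+[("plate",p,.006) for p in((271,335),(374,334))]+[("notch",p,.081) for p in((281,362),(302,362),(346,362),(367,362))]:
    print(n,onz(W,p,z).round(4))
E
```

```text
[ 0.43369943 -0.34010875  0.13309244]
back [ 0.4403 -0.4091  0.075 ]
backtop [ 0.4398 -0.3958  0.085 ]
front [ 0.4378 -0.2644  0.085 ]
rod [ 0.4373 -0.2194  0.0775]
plate [ 0.4046 -0.4149  0.006 ]
plate [ 0.4787 -0.4145  0.006 ]
notch [ 0.4174 -0.3844  0.081 ]
notch [ 0.4284 -0.3845  0.081 ]
notch [ 0.4514 -0.3846  0.081 ]
notch [ 0.4624 -0.3847  0.081 ]
```

Call:
jog_arm(commands=[[0, 0, 0, 0, 0, 0], [0, 0, 0, 0, 0, 0]])

```text
clock: 3.1
position: [0.4355, -0.3404, 0.1367]
tool_rot: [1.059, 1.558, -0.51]
force: [0.4, 0.7, 0.9]
grip_width: 0.0855
```

```bash
python3 - <<'E'
from h import *
st=observe(); W=cam("wrist",st); print(st["position"],st["tool_rot"],np.abs(st["qd"]).max())
im=grab_frame("wrist"); print(observe()["position"])
cv2.imwrite("pics/wrist3.png",im[:,:,::-1])
m=(im[:,:,0]>im[:,:,2]*1.6+20)
for v in (140,180,220,260,300,340,370):
    u=np.where(m[v,250:400])[0]+250
    if len(u): print(v,u.min(),u.max(),onz(W,((u.min()+u.max())/2,v),.085).round(4))
r=np.where(m[:,322])[0]; print(r.min(),r.max(),onz(W,(322,r.min()),.085),onz(W,(322,r.max()),.075))
print(Ro.from_euler("xyz",st["tool_rot"]).as_matrix().round(4))
E
```

```text
[ 0.43550534 -0.34038343  0.13668932] [ 1.05945138  1.55779596 -0.510119  ] 0.027217676661768983
[ 0.4358296  -0.340489    0.13702156]
140 298 329 [ 0.4362 -0.272   0.085 ]
180 298 331 [ 0.4367 -0.2892  0.085 ]
220 299 331 [ 0.437  -0.3077  0.085 ]
260 300 331 [ 0.4373 -0.3275  0.085 ]
300 302 331 [ 0.4378 -0.3487  0.085 ]
340 302 331 [ 0.4379 -0.3714  0.085 ]
370 303 331 [ 0.4382 -0.3896  0.085 ]
119 384 [ 0.4398052  -0.26334766  0.085     ] [ 0.44132081 -0.40636986  0.075     ]
[[ 0.0113  0.9999  0.0012]
 [-0.0063  0.0013 -1.    ]
 [-0.9999  0.0113  0.0064]]
```

Call:
jog_arm(commands=[[20, 1, -9, -0.015, 0.006, -0.011], [30, 0, 0, 0, 0, 0], [17, 0, 0, 0, 0, 0], [0, 0, 0, 0, 0, 0], [0, 0, 0, 0, 0, 0], [0, 0, 0, 0, 0, 0]])

```text
clock: 3.75
position: [0.4417, -0.3309, 0.0733]
tool_rot: [1.059, 1.561, -0.491]
force: [0.3, 0.2, -0.6]
grip_width: 0.0858
```

```bash
python3 - <<'E'
from h import *
st=observe(); print(st["position"],Ro.from_euler("xyz",st["tool_rot"]).as_matrix().round(4),np.abs(st["qd"]).max(),st["force"])
E
```

```text
[ 0.44168288 -0.33085517  0.07334272] [[ 0.0088  0.9997  0.021 ]
 [-0.0047  0.0211 -0.9998]
 [-1.      0.0087  0.0049]] 0.014839668335901453 [ 0.30608684  0.23387254 -0.59805414]
```

Call:
jog_arm(commands=[[6, -5, 0, 0.005, 0.005, -0.009], [1, 0, 0, 0, 0, 0]])

```text
clock: 3.95
position: [0.4371, -0.3314, 0.0675]
tool_rot: [0.89, 1.569, -0.665]
force: [0.3, 0.1, 0.2]
grip_width: 0.0854
```

```bash
python3 - <<'E'
from h import *
st=observe(); print(st["position"],Ro.from_euler("xyz",st["tool_rot"]).as_matrix().round(4),np.abs(st["qd"]).max(),st["force"])
E
```

```text
[ 0.43707302 -0.33141032  0.06752979] [[ 1.000e-03  9.999e-01  1.570e-02]
 [-8.000e-04  1.570e-02 -9.999e-01]
 [-1.000e+00  1.000e-03  8.000e-04]] 0.019330144501342666 [0.27283404 0.1053524  0.23834567]
```

Aligned; close.

Call:
jog_arm(commands=[[0, 0, 0, 0, 0, 0], [0, 0, 0, 0, 0, 0], [0, 0, 0, 0, 0, 0], [0, 0, 0, 0, 0, 0], [0, 0, 0, 0, 0, 0], [0, 0, 0, 0, 0, 0], [0, 0, 0, 0, 0, 0]], gripper=255, newtons=70)

```text
clock: 4.65
position: [0.4369, -0.3318, 0.0684]
tool_rot: [0.797, 1.569, -0.758]
force: [0.4, -1.3, -0.9]
grip_width: 0.0149
```

Call:
jog_arm(commands=[[-15, 0, 0, 0, 0, 0], [-35, 0, 0, 0, 0, 0], [-40, 0, 0, 0, 0, 0], [-30, 0, 0, 0, 0, 0], [0, 0, 0, 0, 0, 0], [0, 0, 0, 0, 0, 0]])

```text
clock: 5.25
position: [0.436, -0.3308, 0.1909]
tool_rot: [-2.058, 1.569, 2.67]
force: [-0.3, -0.2, -2.7]
grip_width: 0.0147
```

```bash
python3 - <<'E'
from h import *
st=observe(); print(st["position"],Ro.from_euler("xyz",st["tool_rot"]).as_matrix().round(4),np.abs(st["qd"]).max(),st["force"],st["moment"])
for n in("scene","side","wrist"): cv2.imwrite(f"pics/{n}4.png",grab_frame(n)[:,:,::-1])
b=cv2.imread("pics/side4.png");a=cv2.imread("pics/scene4.png")
o=np.hstack([cv2.resize(a[170:350,240:420],(398,398),interpolation=2),cv2.resize(b[180:380,220:420],(398,398),interpolation=2)]); cv2.imwrite("pics/c4.png",o)
E
```

```text
[ 0.43595821 -0.33079246  0.19094495] [[-1.500e-03  9.999e-01  1.570e-02]
 [ 7.000e-04  1.570e-02 -9.999e-01]
 [-1.000e+00 -1.400e-03 -8.000e-04]] 0.023518075434993072 [-0.26222108 -0.21610317 -2.66258907] [-6.54244302e-02  1.52091897e-02  1.51648108e-07]
```

View pics/c4.png

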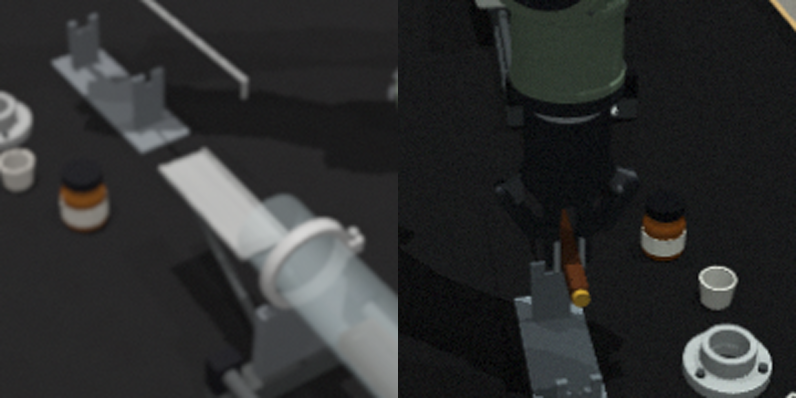

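View pics/wrist4.png

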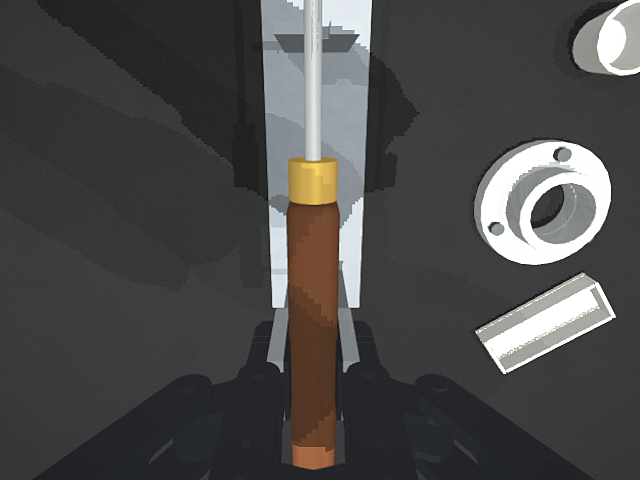

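```bash
python3 - <<'E'
from h import *
a=cv2.imread("pics/scene4.png")
cv2.imwrite("pics/s4.png",cv2.resize(a[190:350,300:460],(800,800),interpolation=2)[:600])
cv2.imwrite("pics/s4b.png",cv2.resize(a[260:380,330:490],(800,600),interpolation=2))
st=observe();S=cam("scene")
t=np.array([.4359-.0157*.315,-.0158,.1976]); print(proj(S,[t,t-[0,0,.024]]))
# tentative furnace
for yaw in(88.5,90,91.5):
  y=np.radians(yaw);ex=np.array([np.cos(y),np.sin(y),0]);ey=np.array([-np.sin(y),np.cos(y),0]);m=np.array([.5275,.168,0]);
  P=[m-.162*ex+s*.029*ey+[0,0,.1425] for s in(1,-1)]+[m-.002*ex+s*.029*ey+[0,0,.1425] for s in(1,-1)]
  print(yaw,proj(S,P).round(1).tolist())
E
```

```text
[[349.33439209 204.84571661]
 [348.94329116 212.7457488 ]]
88.5 [[332.7, 236.0], [312.2, 244.0], [371.2, 274.9], [349.6, 284.5]]
90 [[331.0, 236.4], [310.9, 244.7], [371.0, 274.7], [349.7, 284.7]]
91.5 [[329.4, 236.9], [309.5, 245.5], [370.8, 274.5], [349.9, 285.0]]
```

View pics/s4.png

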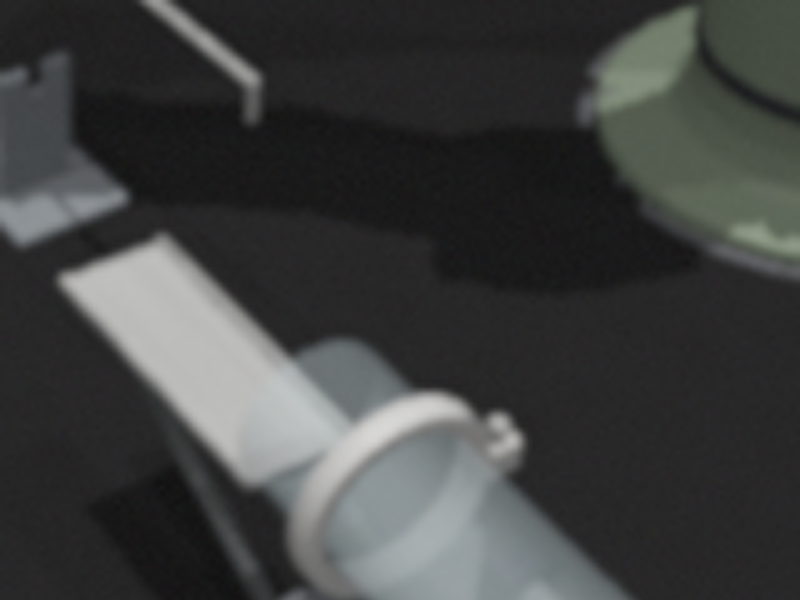

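View pics/s4b.png

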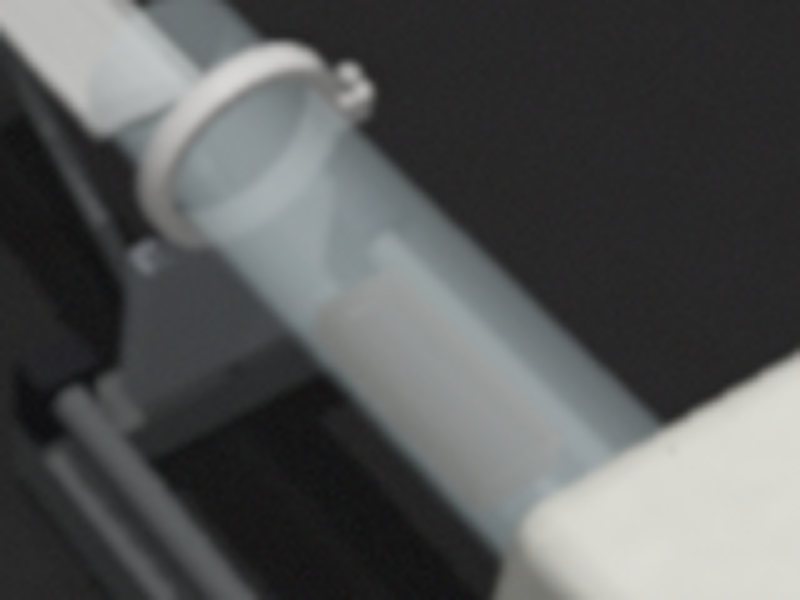

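```bash
cat >> h.py <<'E'
def frame(m,yawdeg):
    y=np.radians(yawdeg); T=np.eye(4); T[:3,:3]=Ro.from_euler("z",y).as_matrix(); T[:2,3]=m; return T
def tf(T,P): return np.atleast_2d(P)@T[:3,:3].T+T[:3,3]
def boatpts(c,z0=.1406):
    e=[];
    for L,Wd,zz in((50,19,z0+.02),(47,16,z0+.02),(47,16,z0+.003),(50,19,z0)):
        e.append(np.array([[c+sx*L/1e3,sy*Wd/1e3,zz] for sx,sy in((-1,-1),(-1,1),(1,1),(1,-1))]))
    return e
E
python3 - <<'E'
from h import *
W=cam("wrist",dict(position=[.62479277,-.000034,.24187543],tool_rot=[-1.52413683,1.56998594,-3.09495313]))
for p in((96,236),(57,0),(76,115),(196,237),(180,0),(188,118)): print(p,onz(W,p,.1425).round(4))
S=cam("scene");print(-S[2].T@S[3])
T=frame((.5275,.170),89)
a=cv2.imread("pics/scene4.png")
k=5;o=cv2.resize(a[260:380,330:490],(800,600),interpolation=2)
def pl(P,c,cl=True):
    q=(proj(S,tf(T,P))-[330,260]+.5)*k; cv2.polylines(o,[q.astype(np.int32)],cl,c,1,cv2.LINE_AA)
for e,c in zip(boatpts(.150),((0,0,255),(0,255,255),(255,0,255),(0,255,0))): pl(e,c)
th=np.linspace(0,2*np.pi,60)
for x in(0,.0,.272): pl(np.c_[0*th+x,.038*np.cos(th),.17+.038*np.sin(th)],(255,200,0))
cv2.imwrite("pics/ov.png",o)
E
```

```text
(96, 236) [0.4979 0.0096 0.1425]
(57, 0) [0.5011 0.1295 0.1425]
(76, 115) [0.4994 0.0769 0.1425]
(196, 237) [0.5559 0.009  0.1425]
(180, 0) [0.5601 0.1302 0.1425]
(188, 118) [0.5581 0.0758 0.1425]
[1.00630086 0.7456514  0.8759499 ]
```

View pics/ov.png

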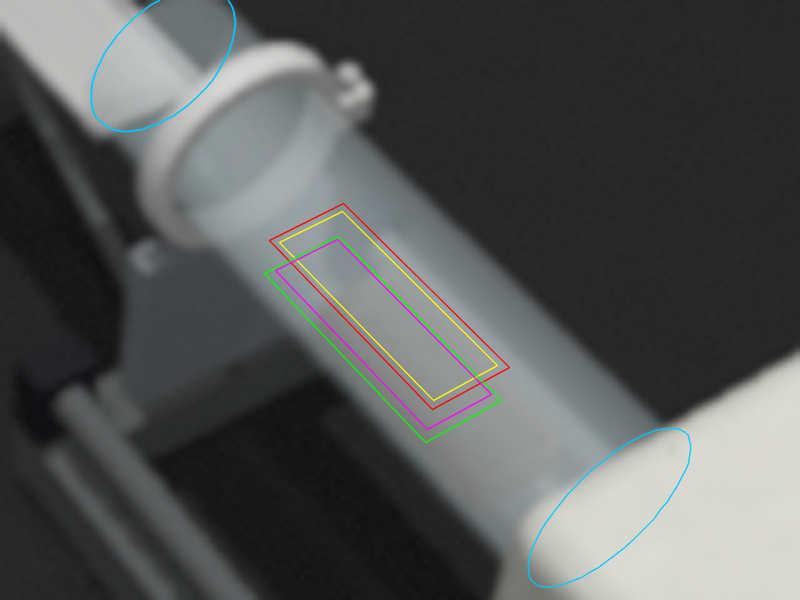

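```bash
python3 - <<'E'
from h import *
S=cam("scene")
T=frame((.5317,.171),88.3)
a=cv2.imread("pics/scene4.png")
k=5
O=[]
for c0,off in((.172,(330,260)),(.178,(300,190))):
    o=cv2.resize(a[off[1]:off[1]+120,off[0]:off[0]+160],(800,600),interpolation=2)
    def pl(P,c,cl=True):
        q=(proj(S,tf(T,P))-off+.5)*k; cv2.polylines(o,[q.astype(np.int32)],cl,c,1,cv2.LINE_AA)
    for e,c in zip(boatpts(c0),((0,0,255),(0,255,255),(255,0,255),(0,255,0))): pl(e,c)
    th=np.linspace(0,2*np.pi,60)
    for x in(0,.0,.272): pl(np.c_[0*th+x,.038*np.cos(th),.17+.038*np.sin(th)],(255,200,0))
    pl(np.array([[-.162,-.029,.1425],[-.162,.029,.1425],[-.002,.029,.1425],[-.002,-.029,.1425]]),(0,0,255))
    O.append(o)
cv2.imwrite("pics/ov2.png",O[0]);cv2.imwrite("pics/ov3.png",O[1])
E
```

```text
(no output)
```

View pics/ov2.png

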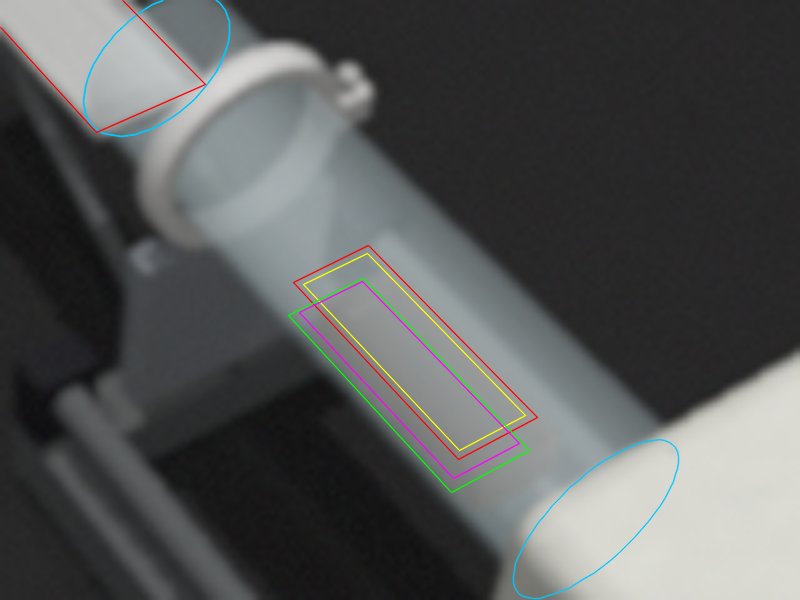

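View pics/ov3.png

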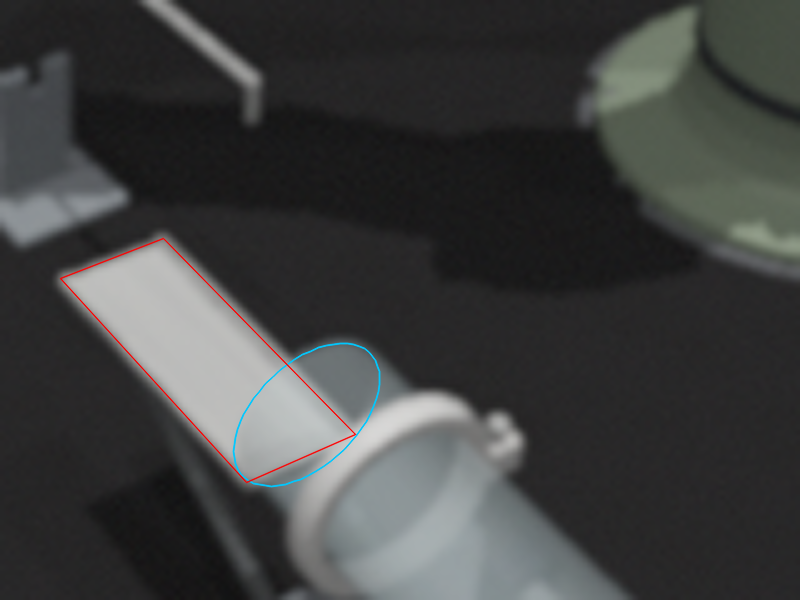

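```bash
python3 - <<'E'
from h import *
S=cam("scene")
a=cv2.imread("pics/scene4.png")
off=(370,280);k=8
o=cv2.resize(a[280:355,370:470],(800,600),interpolation=2)
g=cv2.createCLAHE(4,(4,4)).apply(cv2.cvtColor(o,cv2.COLOR_BGR2GRAY))
cv2.imwrite("pics/z1.png",g)
T=frame((.5317,.171),88.9); g=cv2.cvtColor(g,8)
def pl(P,c,cl=True):
    q=(proj(S,tf(T,P))-off+.5)*k; cv2.polylines(g,[q.astype(np.int32)],cl,c,1,cv2.LINE_AA)
for e,c in zip(boatpts(.178),((0,0,255),(0,255,255),(255,0,255),(0,255,0))): pl(e,c)
for s in(1,-1):
  pl([[0,.038*s,.17],[.272,.038*s,.17]],(255,200,0))
pl([[0,0,.208],[.272,0,.208]],(255,200,0))
cv2.imwrite("pics/z2.png",g)
E
```

```text
(no output)
```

View pics/z1.png

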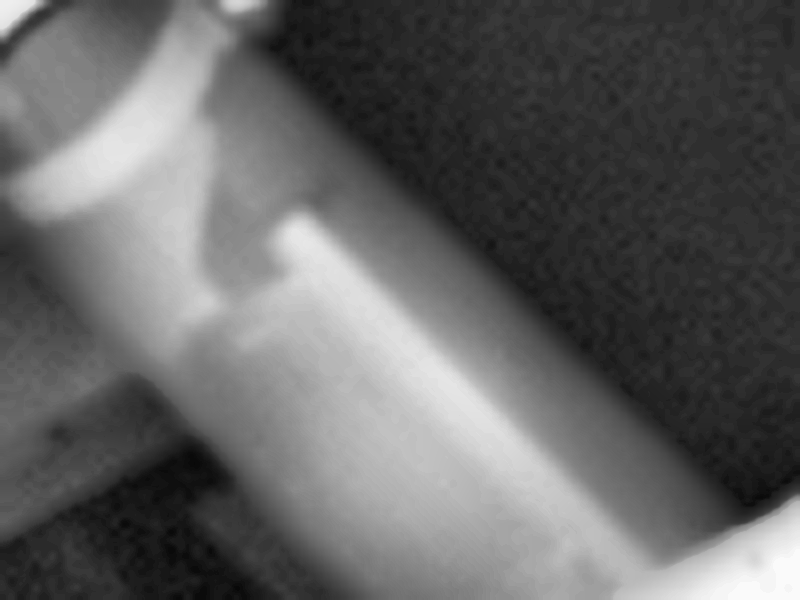

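View pics/z2.png

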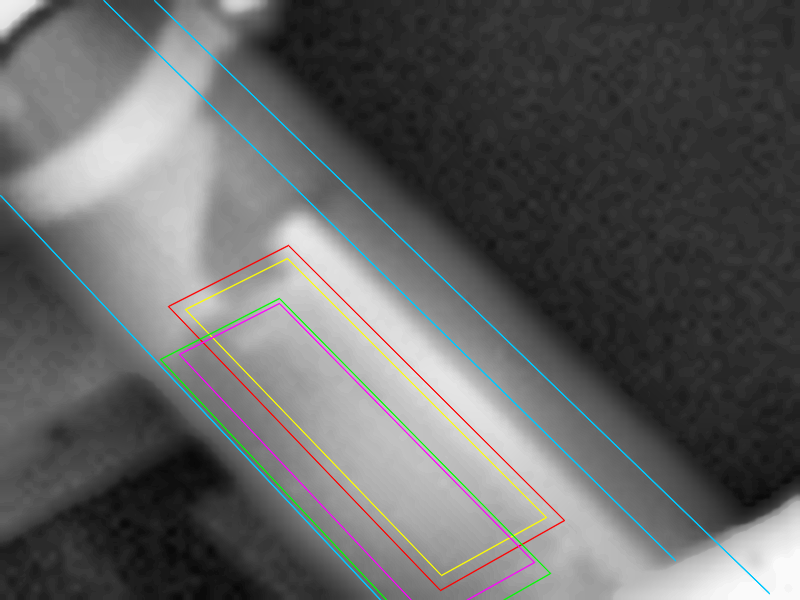

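```bash
python3 - <<'E'
from h import *
S=cam("scene")
a=cv2.imread("pics/scene4.png")
off=(330,260);k=5
for i,(m,y) in enumerate([((.5317,.171),88.3),((.529,.171),89.8)]):
  o=cv2.resize(a[260:380,330:490],(800,600),interpolation=2)
  T=frame(m,y)
  def pl(P,c,cl=True):
    q=(proj(S,tf(T,P))-off+.5)*k; cv2.polylines(o,[q.astype(np.int32)],cl,c,1,cv2.LINE_AA)
  th=np.linspace(0,2*np.pi,90)
  P=np.vstack([np.c_[0*th+x,.038*np.cos(th),.17+.038*np.sin(th)] for x in(0,.272)])
  h=cv2.convexHull(((proj(S,tf(T,P))-off+.5)*k).astype(np.int32)); cv2.polylines(o,[h],True,(255,200,0),1)
  for e,c in zip(boatpts(.178),((0,0,255),(0,255,255),(255,0,255),(0,255,0))): pl(e,c)
  pl(np.array([[-.162,-.029,.1425],[-.162,.029,.1425],[-.002,.029,.1425],[-.002,-.029,.1425]]),(0,0,255))
  cv2.imwrite(f"pics/y{i}.png",o)
E
```

```text
(no output)
```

View pics/y0.png

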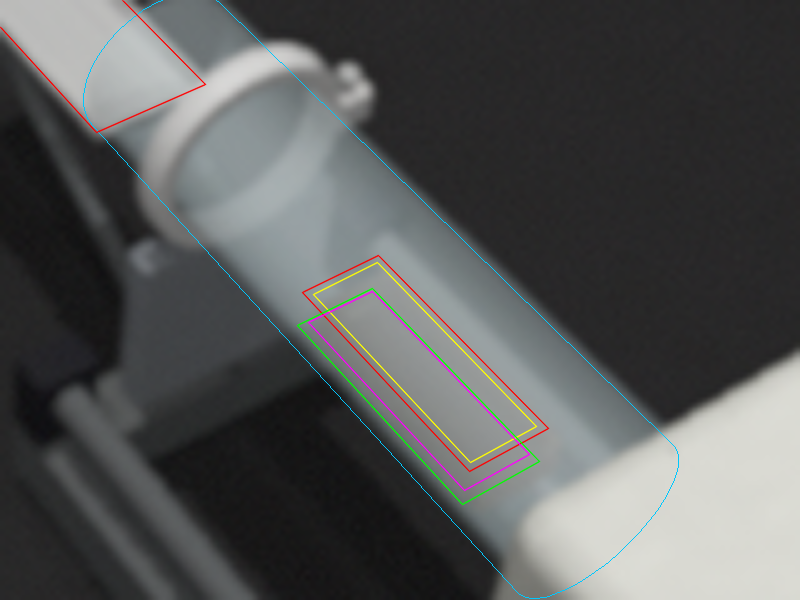

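View pics/y1.png

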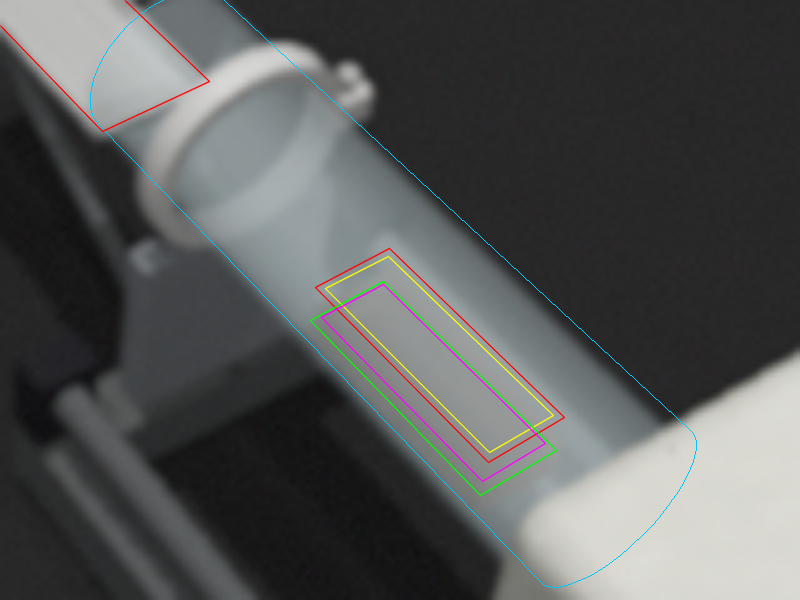

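```bash
python3 - <<'E'
from h import *
D=cam("side"); print(-D[2].T@D[3])
a=cv2.imread("pics/side0.png")
off=(275,135);k=8
o=cv2.resize(a[135:210,275:345],(560,600),interpolation=2)
g=cv2.createCLAHE(3,(4,4)).apply(cv2.cvtColor(o,6)); g=cv2.cvtColor(g,8)
o=g.copy()
T=frame((.5305,.171),88.9)
def pl(P,c,cl=True):
    q=(proj(D,tf(T,P))-off+.5)*k; cv2.polylines(o,[q.astype(np.int32)],cl,c,1,cv2.LINE_AA)
for e,c in zip(boatpts(.178),((0,0,255),(0,255,255),(255,0,255),(0,255,0))): pl(e,c)
th=np.linspace(0,2*np.pi,90)
for x in(0,.272): pl(np.c_[0*th+x,.038*np.cos(th),.17+.038*np.sin(th)],(255,200,0))
cv2.imwrite("pics/w.png",cv2.resize(np.hstack([g,o]),(800,430)))
E
```

```text
[ 0.32759034 -1.0154876   0.74768498]
```

View pics/w.png

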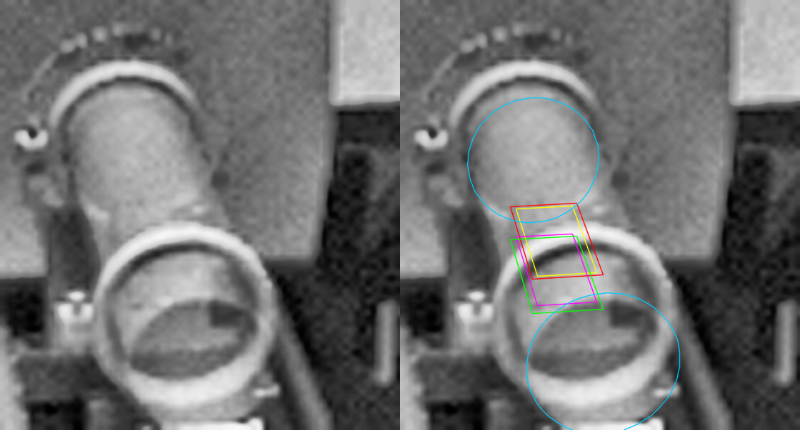

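Call:
jog_arm(commands=[[2, 35, 0, 0.012, 0, 0], [2, 35, 0, 0.013, 0, 0], [0, 22, 0, 0, 0, 0], [0, 0, 0, 0, 0, 0], [0, 0, 0, 0, 0, 0]])

```text
clock: 5.9
position: [0.528, -0.3293, 0.1788]
tool_rot: [-2.02, 1.558, 2.68]
force: [-0.5, 0.2, -2.4]
grip_width: 0.0147
```

```bash
cat > lk.py <<'E'
from h import *
import sys
st=observe(); print(st["clock"],st["position"].round(4),Ro.from_euler("xyz",st["tool_rot"]).as_matrix().round(4).tolist(),np.abs(st["qd"]).max().round(3),st["force"].round(1),st["grip_width"])
n=sys.argv[1]
for c in sys.argv[2:]: cv2.imwrite(f"pics/{c}{n}.png",grab_frame(c)[:,:,::-1])
if "scene" in sys.argv: 
    a=cv2.imread(f"pics/scene{n}.png"); cv2.imwrite(f"pics/zs{n}.png",cv2.resize(a[190:350,300:500],(800,640),interpolation=2)[:600])
E
python3 lk.py 5 scene side
```

```text
5.9 [ 0.528  -0.3293  0.1788] [[-0.0118, 0.9999, -0.0117], [0.0059, -0.0117, -0.9999], [-0.9999, -0.0119, -0.0057]] 0.028 [-0.5  0.2 -2.4] 0.014658439775457215
```

View pics/zs5.png

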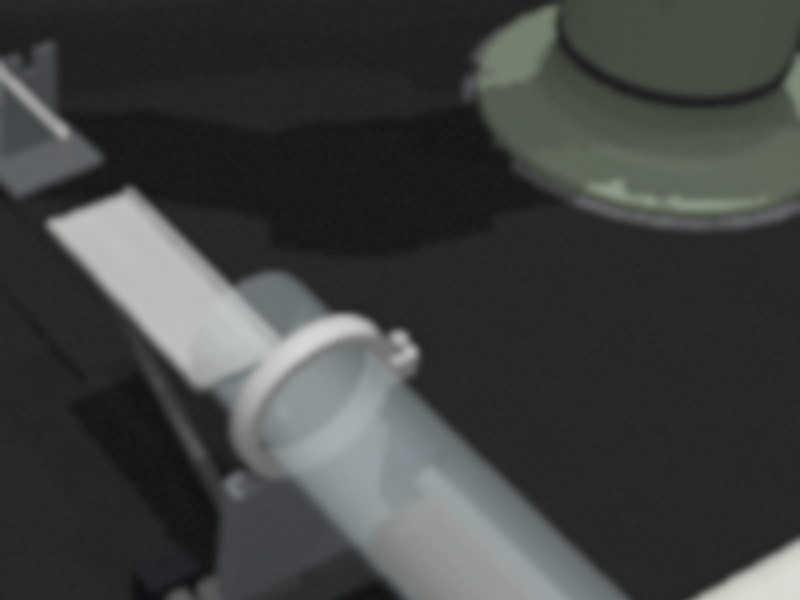

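Call:
jog_arm(commands=[[-8, 2, 0, 0, -0.006, 0.012], [0, 0, -30, 0, 0, 0], [0, 0, -40, 0, 0, 0], [0, 0, -40, 0, 0, 0], [0, 0, -30, 0, 0, 0], [0, 0, 0, 0, 0, 0], [0, 0, 0, 0, 0, 0]])

```text
clock: 6.7
position: [0.5288, -0.1879, 0.1913]
tool_rot: [1.104, 1.563, -0.485]
force: [-0.3, -0.7, -3.0]
grip_width: 0.0148
```

```bash
python3 lk.py 6 scene side
```

```text
6.7 [ 0.5288 -0.1879  0.1913] [[0.0072, 0.9998, -0.0184], [-0.0038, -0.0184, -0.9998], [-1.0, 0.0073, 0.0037]] 0.023 [-0.3 -0.7 -3. ] 0.014781049456761789
```

View pics/zs6.png

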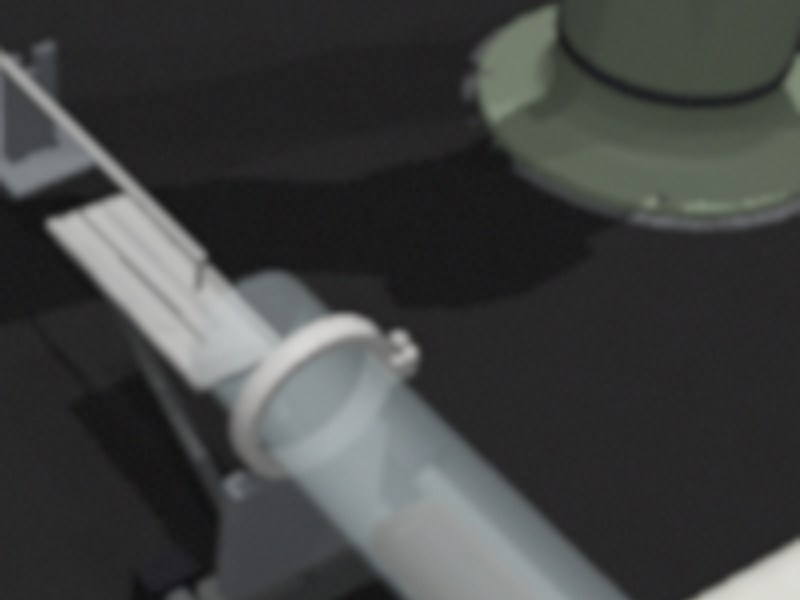

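View pics/side6.png

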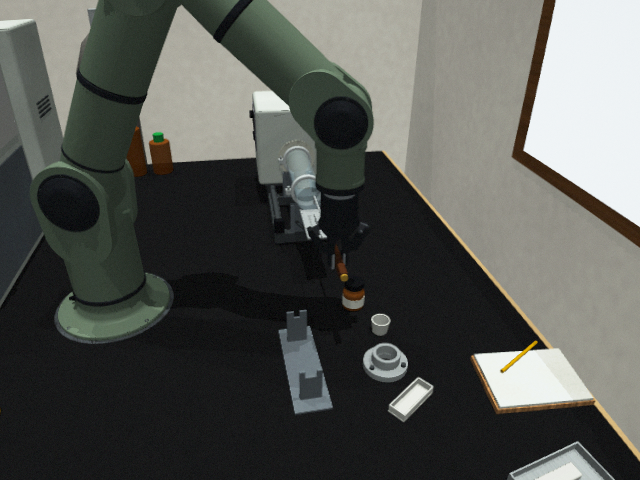

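```bash
python3 - <<'E'
from h import *
S=cam("scene")
for dy in(0,.003): 
  t=np.array([.5288+.0184*.315,-.1879+.315+dy,.1979-.0012]);print(proj(S,[t,t-[0,0,.024]]))
o,v=ray(S,(351.2,254.5));
for x in(.525,.53,.535,.54): print(o+v*(x-o[0])/v[0])
E
```

```text
[[348.57784352 252.49102335]
 [348.1510079  260.67958939]]
[[349.37985993 253.25800319]
 [348.94028112 261.45016731]]
[0.525      0.12438028 0.18427134]
[0.53       0.13083436 0.19145686]
[0.535      0.13728845 0.19864237]
[0.54       0.14374253 0.20582788]
```

Call:
jog_arm(commands=[[4, -3, 0, -0.006, 0.004, -0.007], [0, 0, -20, 0, 0, 0], [0, 0, -20, 0, 0, 0], [0, 0, -20, 0, 0, 0]])

```text
clock: 7.2
position: [0.525, -0.1341, 0.1861]
tool_rot: [-0.852, 1.569, -2.446]
force: [0.7, -0.4, -2.5]
grip_width: 0.015
```

```bash
python3 lk.py 7 scene
```

```text
7.2 [ 0.525  -0.1341  0.1861] [[-0.0016, 0.9997, -0.0227], [-0.0013, -0.0227, -0.9997], [-1.0, -0.0015, 0.0014]] 0.384 [ 0.7 -0.4 -2.5] 0.014956346374991701
```

View pics/zs7.png

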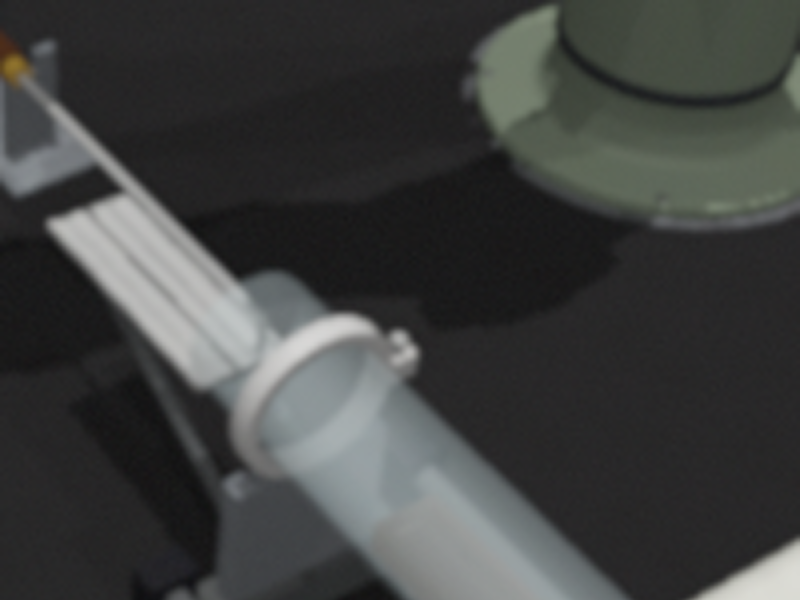

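Call:
jog_arm(commands=[[0, -1, -20, -0.01, 0, 0], [0, -1, -20, -0.005, 0, 0], [0, 0, -20, 0, 0, 0]])

```text
clock: 7.55
position: [0.5231, -0.0732, 0.1851]
tool_rot: [-1.355, 1.567, -2.935]
force: [0.4, 0.6, -2.5]
grip_width: 0.0147
```

```bash
python3 lk.py 8 scene
```

```text
7.55 [ 0.5231 -0.0732  0.1851] [[-0.0034, 0.9999, -0.0095], [-0.0007, -0.0096, -1.0], [-1.0, -0.0033, 0.0007]] 0.403 [ 0.4  0.6 -2.5] 0.014746861393334938
```

View pics/zs8.png

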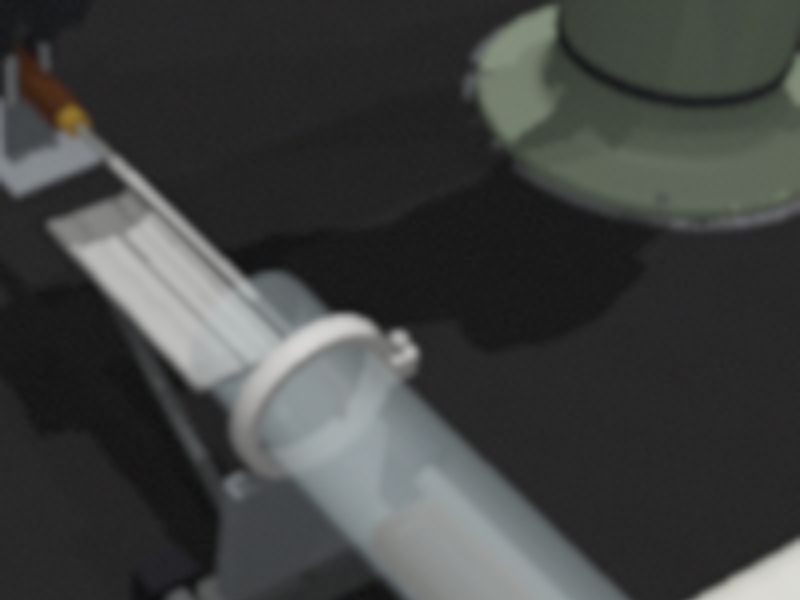

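Call:
jog_arm(commands=[[-1, 3, -20, 0, 0, 0], [0, 1, -20, 0, 0, 0], [0, 0, -20, 0, 0, 0], [0, 0, -13, 0, 0, 0], [0, 0, 0, 0, 0, 0]])

```text
clock: 8.1
position: [0.5277, 0.0021, 0.1848]
tool_rot: [-1.615, 1.565, 3.088]
force: [-0.4, -0.3, -1.4]
grip_width: 0.0148
```

```bash
python3 lk.py 9 scene; python3 - <<'E'
from h import *
a=cv2.imread("pics/scene9.png")
cv2.imwrite("pics/z9.png",cv2.resize(a[260:380,330:490],(800,600),interpolation=2))
E
```

```text
8.1 [0.5277 0.0021 0.1848] [[-0.0056, 0.9999, -0.0103], [0.0003, -0.0103, -0.9999], [-1.0, -0.0056, -0.0002]] 0.024 [-0.4 -0.3 -1.4] 0.014837674131328594
```

View pics/z9.png

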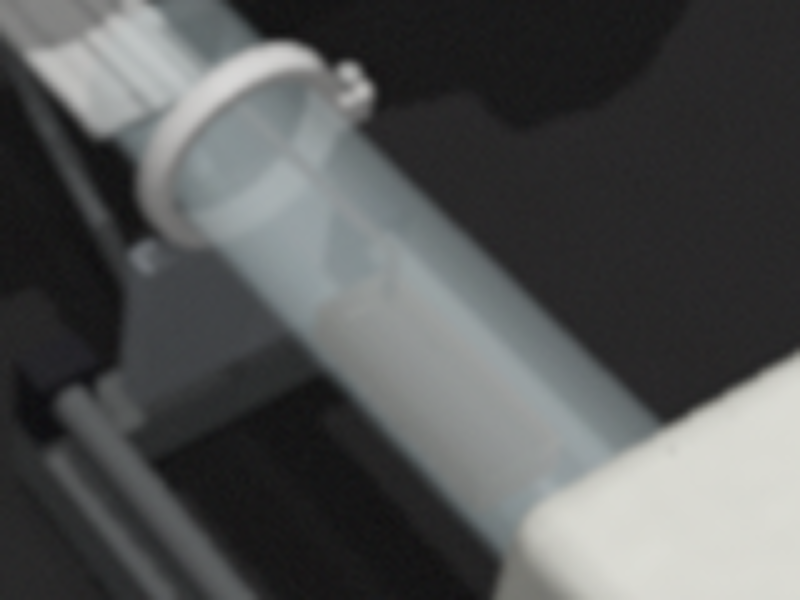

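```bash
python3 - <<'E'
from h import *
S=cam("scene")
t=np.array([.5277+.0103*.32,.0021+.321,.1914]);print(((proj(S,[t,t-[0,0,.024],t-[0,.1,0]])-[330,260]+.5)*5).round())
a=cv2.imread("pics/scene9.png")
o=cv2.resize(a[290:335,375:435],(800,600),interpolation=2)
g=cv2.createCLAHE(4,(3,3)).apply(cv2.cvtColor(o,6)); cv2.imwrite("pics/z9b.png",g)
b=cv2.imread("pics/scene4.png"); o=cv2.resize(b[290:335,375:435],(800,600),interpolation=2)
g2=cv2.createCLAHE(4,(3,3)).apply(cv2.cvtColor(o,6)); cv2.imwrite("pics/z4b.png",g2)
E
```

```text
[[399. 255.]
 [391. 297.]
 [238. 101.]]
```

View pics/z9b.png

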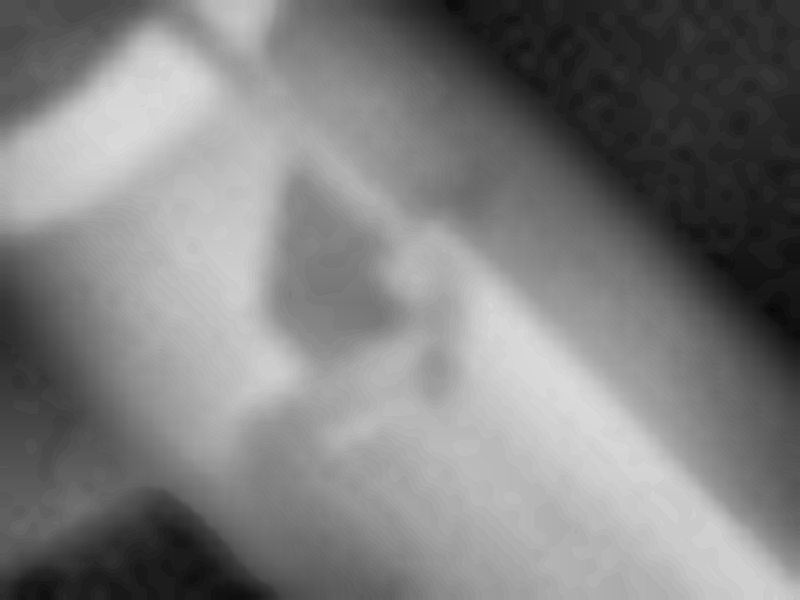

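View pics/z4b.png

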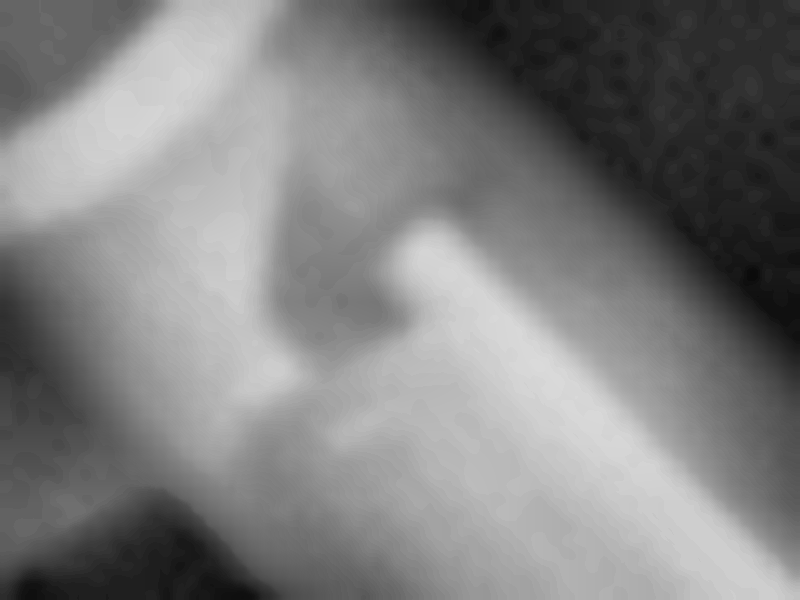

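```bash
python3 - <<'E'
from h import *
S=cam("scene")
print(onz(S,(406.9,306.9),.1606),onz(S,(406.5,313.3),.1436),onz(S,(405,320.5),.1436))
print(onz(S,(407.6,320),.1674))
E
```

```text
[0.50713109 0.29392702 0.1606    ] [0.5074627  0.29613218 0.1436    ] [0.52256404 0.30913761 0.1436    ]
[0.53320332 0.32507666 0.1674    ]
```

Call:
jog_arm(commands=[[8, -3, 0, 0, -0.002, 0.005], [7, 0, 0, 0, 0, 0], [3, 0, 0, 0, 0, 0]])

```text
clock: 8.45
position: [0.5243, -0.0022, 0.1654]
tool_rot: [-0.036, 1.567, -1.621]
force: [-0.1, -0.0, -1.9]
grip_width: 0.0147
```

```bash
python3 lk.py 10 scene; python3 - <<'E'
from h import *
a=cv2.imread("pics/scene10.png")
o=cv2.resize(a[290:335,375:435],(800,600),interpolation=2)
g=cv2.createCLAHE(4,(3,3)).apply(cv2.cvtColor(o,6)); cv2.imwrite("pics/z10b.png",g)
E
```

```text
8.45 [ 0.5243 -0.0022  0.1654] [[-0.0002, 0.9999, -0.0145], [-0.0036, -0.0145, -0.9999], [-1.0, -0.0001, 0.0036]] 0.075 [-0.1 -0.  -1.9] 0.014686999942041415
```

View pics/z10b.png

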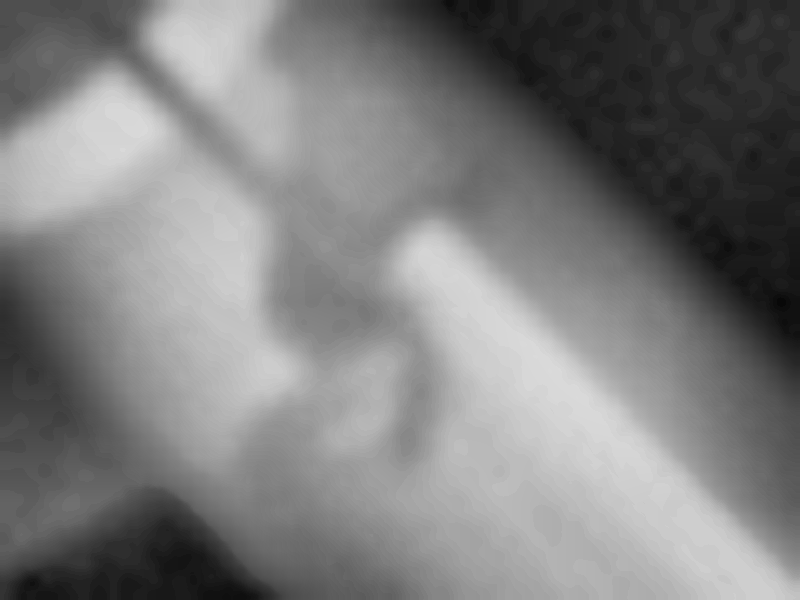

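Call:
jog_arm(commands=[[-1, 1, 15, 0, 0.003, 0], [0, 0, 20, 0, 0, 0], [0, 0, 20, 0, 0, 0], [0, 0, 20, 0, 0, 0], [0, 0, 20, 0, 0, 0]])

```text
clock: 9.0
position: [0.5236, -0.0987, 0.1651]
tool_rot: [-1.85, 1.568, 2.852]
force: [0.8, 1.4, -2.5]
grip_width: 0.015
```

```bash
python3 lk.py 11 scene
```

```text
9.0 [ 0.5236 -0.0987  0.1651] [[-0.0022, 0.9999, -0.0109], [0.0007, -0.0109, -0.9999], [-1.0, -0.0022, -0.0006]] 0.406 [ 0.8  1.4 -2.5] 0.015041047383874954
```

View pics/zs11.png

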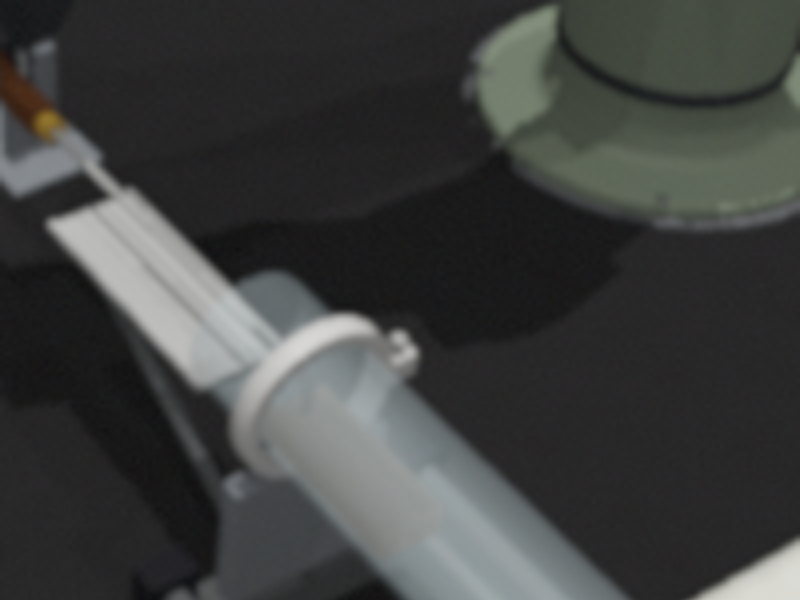

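Call:
jog_arm(commands=[[0, 1, 20, 0, 0, 0], [0, 0, 20, 0, 0, 0], [0, 0, 20, 0, 0, 0], [0, 0, 20, 0, 0, 0], [0, 0, 20, 0, 0, 0]])

```text
clock: 9.55
position: [0.5226, -0.2052, 0.1645]
tool_rot: [-1.727, 1.568, 2.972]
force: [0.0, 1.1, -2.7]
grip_width: 0.015
```

```bash
python3 lk.py 12 scene
```

```text
9.55 [ 0.5226 -0.2052  0.1645] [[-0.0031, 0.9999, -0.0135], [0.0005, -0.0135, -0.9999], [-1.0, -0.0031, -0.0005]] 0.372 [ 0.   1.1 -2.7] 0.014983153850045597
```

View pics/zs12.png

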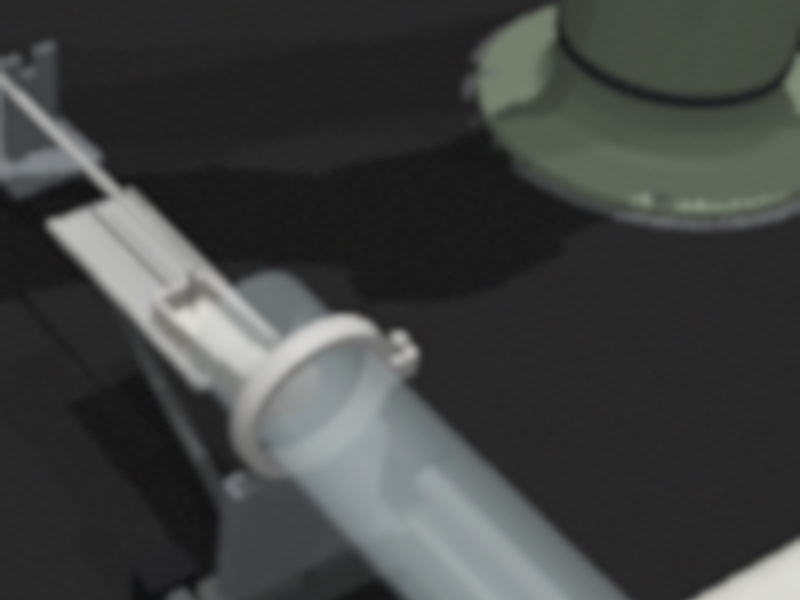

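Call:
jog_arm(commands=[[0, 1, 20, 0, 0, 0], [0, 0, 20, 0, 0, 0], [0, 0, 13, 0, 0, 0], [0, 0, 8, 0, 0, 0], [0, 0, 4, 0, 0, 0]])

```text
clock: 10.1
position: [0.5213, -0.2768, 0.1639]
tool_rot: [-1.463, 1.567, -3.053]
force: [-0.4, 1.3, -2.7]
grip_width: 0.015
```

```bash
python3 lk.py 13 scene; python3 - <<'E'
from h import *
a=cv2.imread("pics/scene13.png");off=(310,225)
o=cv2.resize(a[225:300,310:410],(800,600),interpolation=2); cv2.imwrite("pics/z13.png",o)
E
```

```text
10.1 [ 0.5213 -0.2768  0.1639] [[-0.0041, 0.9998, -0.0185], [-0.0004, -0.0185, -0.9998], [-1.0, -0.0041, 0.0004]] 0.064 [-0.4  1.3 -2.7] 0.014951634907811545
```

View pics/z13.png

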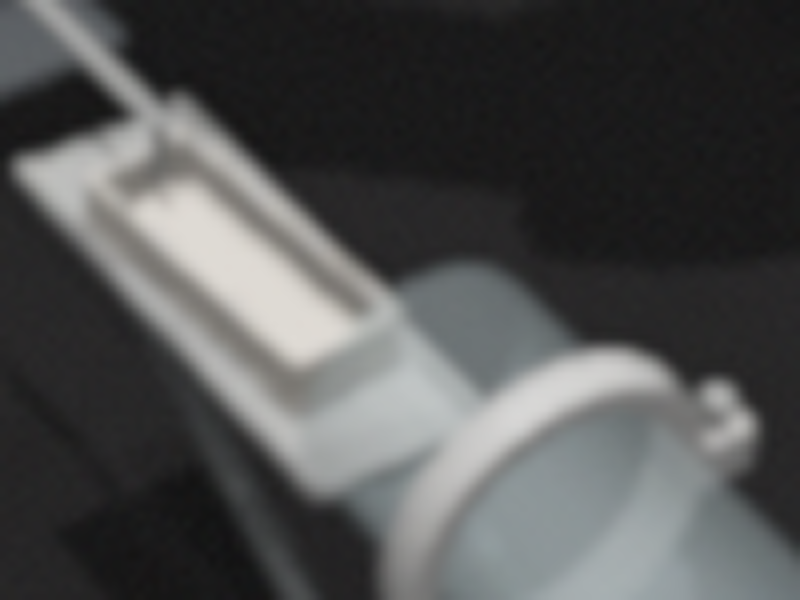

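```bash
python3 - <<'E'
from h import *
S=cam("scene")
for p in((395,310),(300,385),(90,195),(170,130)): print(onz(S,(310+p[0]/8-.4,225+p[1]/8-.4),.1595).round(4))
E
```

```text
[0.5106 0.1358 0.1595]
[0.5503 0.1462 0.1595]
[0.5555 0.0485 0.1595]
[0.5198 0.0366 0.1595]
```

Call:
jog_arm(commands=[[0, 0, -5, 0, 0.0, 0.004], [-6, 0, 0, 0, 0, 0], [-12, 0, 0, 0, 0, 0], [-20, 0, 0, 0, 0, 0]])

```text
clock: 10.55
position: [0.5208, -0.2689, 0.202]
tool_rot: [-1.987, 1.567, 2.709]
force: [-0.4, 0.0, -2.4]
grip_width: 0.0151
```

```bash
python3 lk.py 14 scene; python3 - <<'E'
from h import *
a=cv2.imread("pics/scene14.png");off=(310,225)
o=cv2.resize(a[200:300,280:410],(780,600),interpolation=2); cv2.imwrite("pics/z14.png",o)
E
```

```text
10.55 [ 0.5208 -0.2689  0.202 ] [[-0.0032, 0.9999, -0.016], [0.0015, -0.016, -0.9999], [-1.0, -0.0033, -0.0014]] 0.451 [-0.4  0.  -2.4] 0.01508118778989466
```

View pics/z14.png

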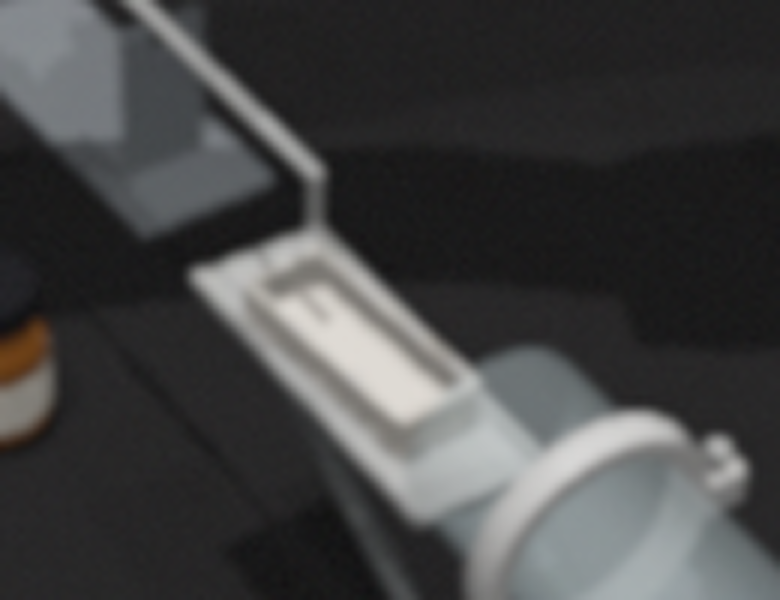

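Call:
jog_arm(commands=[[0, 0, 30, 0, 0, 0], [0, 0, 33, 0, 0, 0], [0, -35, 0, -0.016, 0, 0], [0, -35, 0, -0.016, 0, 0], [0, -13, 0, 0, 0, 0], [0, 0, 0, 0, 0, 0], [0, 0, 0, 0, 0, 0]])

```text
clock: 11.3
position: [0.4397, -0.3329, 0.2122]
tool_rot: [1.183, 1.56, -0.366]
force: [-0.2, 0.5, -1.8]
grip_width: 0.0149
```

```bash
python3 lk.py 15 scene wrist
```

```text
11.3 [ 0.4397 -0.3329  0.2122] [[0.0103, 0.9997, 0.0219], [-0.004, 0.022, -0.9998], [-0.9999, 0.0102, 0.0042]] 0.012 [-0.2  0.5 -1.8] 0.014922797797031815
```

View pics/wrist15.png

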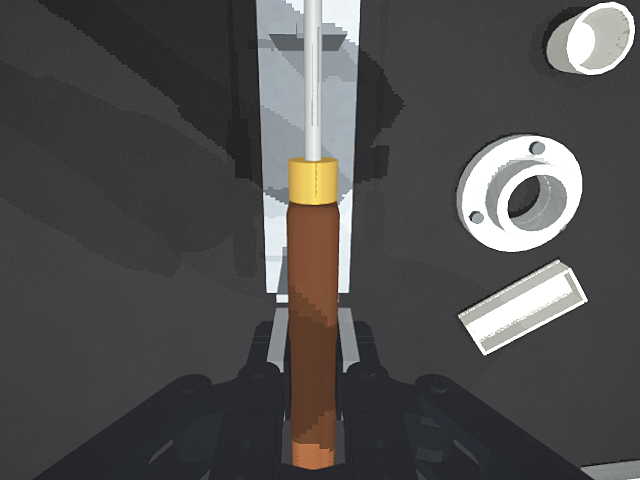

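Call:
jog_arm(commands=[[10, -3, -1, 0.006, 0.004, -0.01], [40, 0, 0, 0, 0, 0], [40, 0, 0, 0, 0, 0], [20, 0, 0, 0, 0, 0], [0, 0, 0, 0, 0, 0]])

```text
clock: 11.9
position: [0.4406, -0.3302, 0.0961]
tool_rot: [2.768, 1.57, 1.216]
force: [0.8, 0.2, -2.0]
grip_width: 0.0147
```

```bash
python3 lk.py 16 wrist
```

```text
11.9 [ 0.4406 -0.3302  0.0961] [[0.0002, 0.9998, 0.0193], [0.0005, 0.0193, -0.9998], [-1.0, 0.0002, -0.0005]] 0.018 [ 0.8  0.2 -2. ] 0.014666233644849628
```

View pics/wrist16.png

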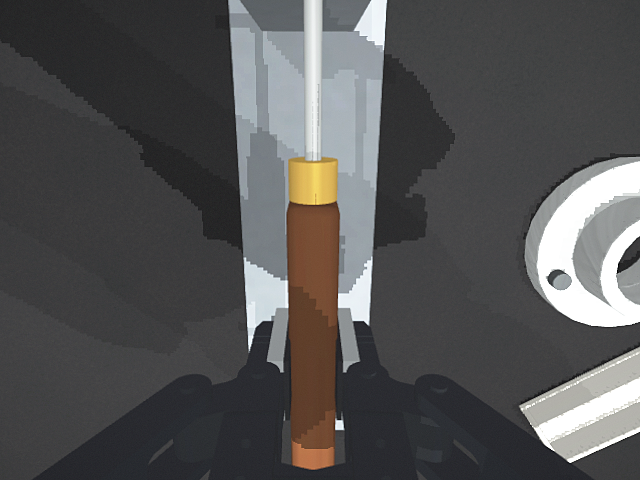

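Call:
jog_arm(commands=[[0, -4, 1, 0.004, 0, 0], [1, 0, 0, 0, 0, 0]])

```text
clock: 12.15
position: [0.4376, -0.3319, 0.0977]
tool_rot: [1.175, 1.568, -0.38]
force: [-0.1, 0.3, -2.0]
grip_width: 0.0151
```

```bash
python3 lk.py 17
```

```text
12.15 [ 0.4376 -0.3319  0.0977] [[0.0023, 0.9999, 0.0153], [-0.0009, 0.0153, -0.9999], [-1.0, 0.0023, 0.0009]] 0.016 [-0.1  0.3 -2. ] 0.015129726537576868
```

Call:
jog_arm(commands=[[10, -0.7, 0, 0, 0, -0.002], [10, 0, 0, 0, 0, 0], [7, 0, 0, 0, 0, 0], [2, 0, 0, 0, 0, 0]])

```text
clock: 12.55
position: [0.438, -0.3327, 0.0686]
tool_rot: [0.865, 1.566, -0.691]
force: [-0.4, -0.4, -1.3]
grip_width: 0.0153
```

```bash
python3 lk.py 18 scene side; python3 - <<'E'
import cv2
b=cv2.imread("pics/scene18.png")
cv2.imwrite("pics/z18.png",cv2.resize(b[170:290,240:400],(800,600),interpolation=2))
E
```

```text
12.55 [ 0.438  -0.3327  0.0686] [[0.0037, 0.9999, 0.0149], [-0.003, 0.0149, -0.9999], [-1.0, 0.0036, 0.0031]] 0.039 [-0.4 -0.4 -1.3] 0.015340602496351233
```

View pics/z18.png

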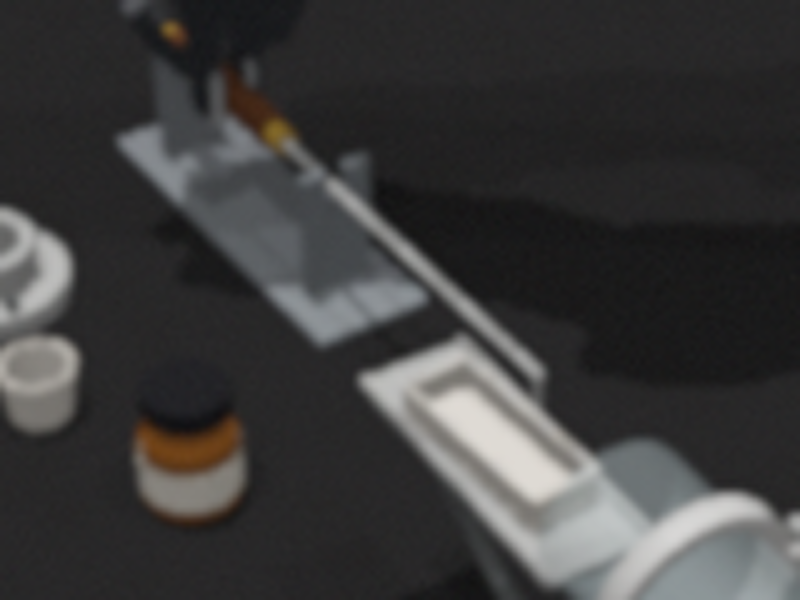

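Call:
jog_arm(commands=[[0, -0.8, 0, 0, 0, 0], [0, 0, 0, 0, 0, 0], [0, 0, 0, 0, 0, 0], [0, 0, 0, 0, 0, 0], [0, 0, 0, 0, 0, 0], [0, 0, 0, 0, 0, 0], [-10, 0, 0, 0, 0, 0], [-30, 0, 0, 0, 0, 0], [-40, 0, 0, 0, 0, 0], [-40, 0, 0, 0, 0, 0], [-30, 0, 0, 0, 0, 0], [0, 0, 0, 0, 0, 0]], gripper=0)

```text
clock: 13.85
position: [0.4365, -0.3323, 0.2289]
tool_rot: [0.926, 1.564, -0.63]
force: [-0.5, -0.2, -0.9]
grip_width: 0.0853
```

```bash
python3 lk.py 19 scene side wrist; python3 - <<'E'
import cv2
b=cv2.imread("pics/scene19.png")
cv2.imwrite("pics/z19.png",cv2.resize(b[170:290,240:400],(800,600),interpolation=2))
E
```

```text
13.85 [ 0.4365 -0.3323  0.2289] [[0.0053, 0.9999, 0.0147], [-0.0039, 0.0147, -0.9999], [-1.0, 0.0052, 0.0039]] 0.034 [-0.5 -0.2 -0.9] 0.08529947331781734
```

View pics/z19.png

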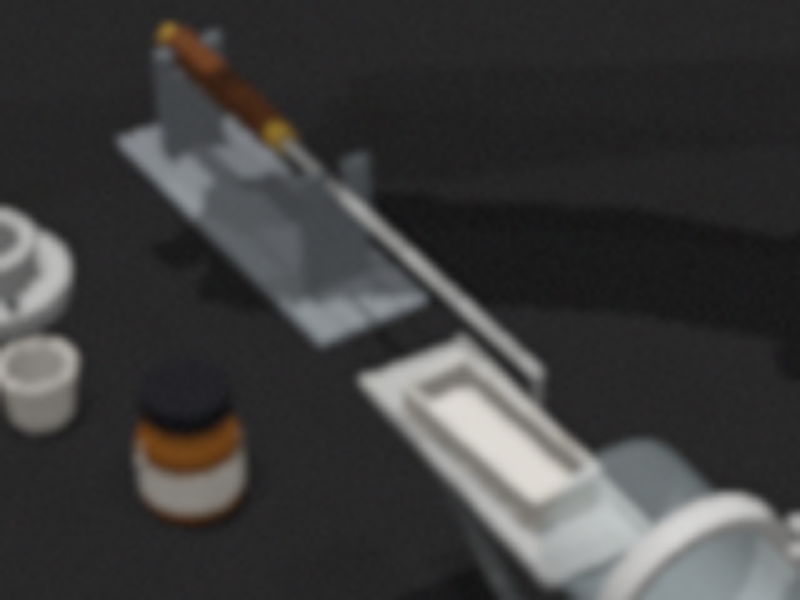

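View pics/wrist19.png

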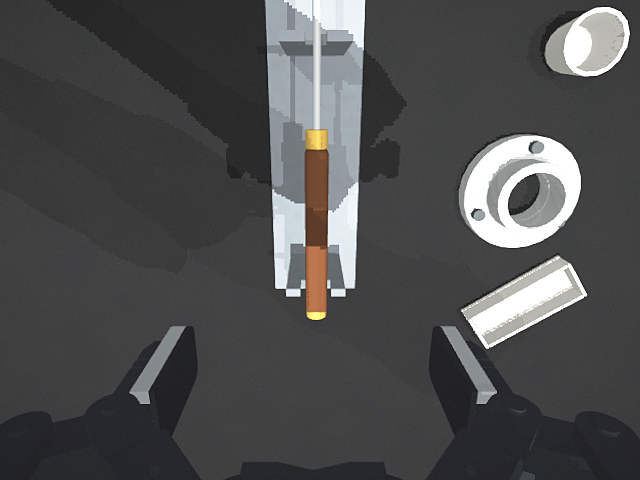

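View pics/side19.png

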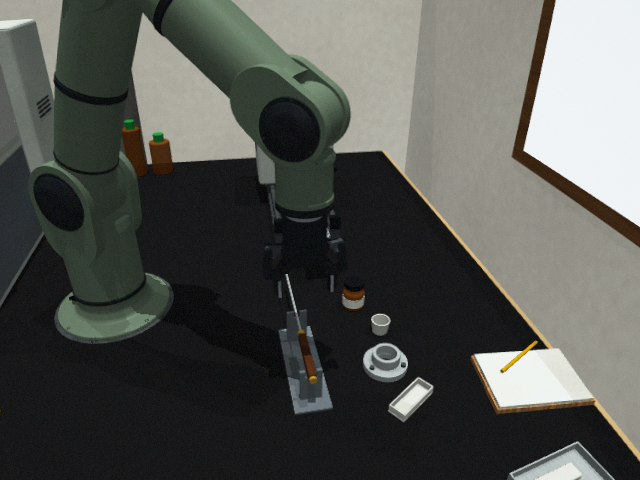

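```bash
python3 -c "
from workcell import bot
print(bot.job_done())"
```

```text
the job is handed in; nothing more can be done
None
```

The boat is out of the tube and standing on the landing ledge, and the hook is back in its stand. I handed the job in at about 14 s of the 58 s allowed; no verdict came back.

- **What I did:** I took the hook from its stand, guided it into the tube and lowered the tip inside the boat behind its near wall. I drew the boat out onto the ledge, lifted the hook clear and laid it back in its notches.
- **Boat:** the last scene picture shows it upright on the ledge. Measured before I lifted the hook out, its centre was about 3 mm from the ledge's centre along its length. It is turned a few degrees sideways. The limits are -35 to +32 mm.
- **Hook:** the last scene, side and wrist pictures show it in both notches, tip down, in the same place as at the start within what I could see.
- **Other things:** the jar, crucible, end flange and spare boat look unmoved. The gripper is open and about 15 cm above the hook.
- **Forces:** the wrist readings I took stayed around 3 N or less. I saw no sign of a knock on the tube, but its contact force itself is not measured.
- **Disagreements:**
  - The position estimates differed by a few millimetres: the hook's origin by up to about 10 mm, the tube's direction by about 1.5 degrees.
  - A bright strip inside the tube that I first took for the boat's wall stayed in place when the boat moved, so it was not part of the boat.

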